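# Stir the rollers, then lift the basket and hold it level

## Robot

A 6-joint arm with a two-finger parallel gripper is mounted at the origin on a cart in front of the work surface, level with it; the furniture and walls round the work are solid. World frame = base frame: x ahead of the robot, y to its left, z up, the work surface at z = 0. Lengths are in m, angles in rad, forces in N, time in s.
With the tool pointing down it reaches from about 0.425 to 0.95 m from the base axis. Payload 3.5 kg.
Tool frame: the origin (TCP) lies on the front face of the gripper's body, between the roots of the fingers; the fingertips stand 73 mm ahead of it and the grasp point (between the pads) lies 54 mm ahead of it; x points along the fingers, z is the direction in which the jaws open and shut, and the axes are right-handed (so a half turn about x gives the same grasp; the last joint's range is limited). The gripper opens to 85 mm and grips with 20 to 120 N. Pads are 22 mm wide; open, the fingers measure 114 mm over their backs; the gripper's body (76 mm by 85 mm) begins 54 mm behind the grasp point. The pads swing forward as they close: fully open they stand 13 mm farther back than shut.
Start: joints at [1.048, 0.286, 1.577, -0, 1.279, -0.15], TCP at [0.246, 0.629, 0.304] pointing down, gripper open.
Joint ranges: [-2.77, 2.77], [-0.9, 2.22], [0.21, 2.48], [-1.53, 4.67], [0.24, 2.81], [-2.84, 2.84]. Speed limits (rad/s): [2.79, 2.79, 3.14, 3.14, 3.14, 3.14].

## Interface

Orientations are given as a rotation vector (axis times angle).
In Python, from plant import arm, snapshot, camera_model, recognise, masks_of, tip_of gives the robot as it stands.
- The arm moves only by the tool play_rows, never from a script. Its argument "commands" is a list that holds one entry, the list of rows, each a list of 5 numbers: the finger opening in mm, from 0 to 85.4, then the shift along the world's x, y, z in units of 30 mm (1.0 is 30 mm), then the turn about the world's z in units of 45 degrees (1.0 is 45 degrees). A call has 1 to 12 rows; each row shifts and turns the commanded pose from where the row before left it; what a row does not reach is not made up. A row lasts 1/12 s, in which the tool goes at most 41.7 mm and 7.16 degrees, less where a joint would pass 70% of its speed; a pose out of reach is approached as far as the arm can. A call with a number of a shift or a turn outside -1 to 1 is refused whole. A call with a gripper value outside its range is refused whole. The fingers move at their own pace and stop on an object; "squeeze" is the grip in N (left out, the last holds). Time passes only in rows, so rows that do not move let the fingers close. It gives the time, the measured TCP pose, the force and the opening at its end, in the units of the state.
- arm.sense(): the state, without advancing time (a new reading comes with each control period).
- snapshot(name): name is "side" or "top"; returns (picture, depth): 384x512x3 uint8, blue, green, red; 384x512 float32, m along the optical axis (not along the pixel's ray), 0 where there is no reading.
- camera_model(name): a dict with "camera_matrix" (3x3 intrinsics, pixels), "eye" and "rotation" of the camera in the world. Camera axes: x right, y down, z forward; pixel columns grow to the right and rows downward; lengths in m; the calibration is good to about 2 mm. A picture is of the moment at which its call begins. camera_model takes no time and is no camera call.
- arm.sign_off(): hands the job in, once; it reports no verdict.
Trained networks look in the newest picture that a camera, given by its name, has taken for a name from the list of things; names that differ only in an ending like _2 or _b are one class to them, and where a whole thing is asked for, a point or a joint stands for the part that bears it (a point fixed in the world has none). Each returns a list of dicts, best first, with "p" (0 to 1); they miss things now and then, are a little off and sometimes report something else, mostly with a low value. They report only what shows in the picture. A call takes as long as a camera call. They do not tell look-alikes from the thing itself.
- recognise(query, camera): "xy" ([column, row] as shares, 0 to 1, of the picture: columns of its width, rows of its height, amid what is visible of it).
- masks_of(query, camera): "mask" (384x512 bool, what is visible of it) and "xy" ([column, row] as shares, 0 to 1, of the picture: columns of its width, rows of its height, amid what is visible of it).
- tip_of(query, camera): "xy" ([column, row] as shares, 0 to 1, of the picture: columns of its width, rows of its height: a listed point, or the origin of a listed thing).
The state is a dict: "time": time; "joint_positions": joint angles; "qvel": joint speeds; "joint_efforts": joint torques, N m; "tcp_pos": TCP position; "eef_rot": TCP orientation; "force": force on the tool from outside, world axes, zero at the start; "torque": the same for the moment, N m; "grip_width": opening from 0.0 (shut) to 1.0 (fully open).
Only numpy, scipy, OpenCV 4.12 (cv2) and the standard library are available. Lean on these libraries where they do the work, as an engineer would, in place of code of your own. Each camera call takes 0.05 s, during which the arm holds its last target.

## Task

Shake the loose dirt off the bearing rollers: take the rod from its stand, stir the rollers in the basket by leading the rod's tip twice round the post, low down among them, so that most of the rollers shift, and put the rod back down into its stand and let go of it. Then grip the basket by the head of its centre post, lift it, with all rollers still in it, about 10 cm straight up over its drip tray, and keep it hanging there still and level for two seconds; finish while holding it in the air, putting nothing down. Do not tip the basket, spill rollers or shift the other things on the bench.

Things in the scene. Friction and masses are not known exactly. Their poses are not given: they have to be found in the camera images.
- basket: round open steel basket, 138 mm across and 38 mm high, wall 3 mm, floor 4 mm thick, loose, about 0.3 kg; it stands in the drip tray with the six rollers in it. Origin: centre of its underside, z up. A post of 12 mm diameter (16 mm foot) rises from the middle of its floor and carries a square black head, 18 x 18 x 40 mm, whose sides lie along the basket's x and y axes; the top of the head is 105 mm above the underside.
- basket_head (a point): centre of the square black head on the basket's post (20 mm below its top, 85 mm above the basket's underside); axes as the basket's.
- drip_tray: flat square aluminium tray under the basket, 160 x 160 mm, floor 4 mm thick, rim 12 mm high, fixed. Origin: centre of its underside, z up.
- rod_tip (a point): lower end of the stirring rod: a steel rod of 11 mm diameter, 206 mm long over all, about 0.12 kg, loose; it stands upright in its stand. z points along the rod to its grip.
- rod_grip (a point): centre of the rod's square wooden grip, 14 x 14 mm and 52 mm long, on the rod's axis 180 mm above its tip; the grip's sides lie along this frame's x and y axes.
- rod_stand_hole0 (a point): centre of the mouth of the hole in the rod stand's top: a dark steel block 50 x 50 x 55 mm, fixed; the hole is upright, 15 mm in diameter, 45 mm deep, with a 3 mm chamfer. The stand is close in front of the black base (90 mm high, fixed) of the tall testing machine, whose capstan bar juts out over the base behind and to the right of the stand, about 0.3 m above the bench.
- roller1_center (a point): centre of roller 1, a loose plain steel bearing roller of 15 mm diameter, 15 mm long, standing on the basket's floor, about 37 mm from the post's axis at the start.
- roller2_center (a point): centre of roller 2, a loose plain steel bearing roller of 15 mm diameter, 15 mm long, standing on the basket's floor, about 37 mm from the post's axis at the start.
- roller3_center (a point): centre of roller 3, a loose plain steel bearing roller of 15 mm diameter, 15 mm long, standing on the basket's floor, about 37 mm from the post's axis at the start.
- roller4_center (a point): centre of roller 4, a loose plain steel bearing roller of 15 mm diameter, 15 mm long, standing on the basket's floor, about 37 mm from the post's axis at the start.
- roller5_center (a point): centre of roller 5, a loose plain steel bearing roller of 15 mm diameter, 15 mm long, standing on the basket's floor, about 37 mm from the post's axis at the start.
- roller6_center (a point): centre of roller 6, a loose plain steel bearing roller of 15 mm diameter, 15 mm long, standing on the basket's floor, about 37 mm from the post's axis at the start.
- ring5: bystander: a loose steel ring, 86 mm across, 16 mm high, behind the tray; origin: centre of its underside.
- loupe: bystander: a loose black eye loupe, 32 mm across, 26 mm high, right of the rod stand; origin: centre of its underside.
- box_ring1: bystander: a loose steel ring, 72 mm across, 12 mm high, right of the rod stand; origin: centre of its underside.
Things that resemble listed ones, but are neither listed nor needed, are in the scene too. There is more than one size of the part that bears rod_tip; the job needs the larger.

How it is judged:
On the way, in this order (a step that is already met when the one before it is completed fails the run):
1. the rod's tip stirs low in the basket, on the side of the post where the basket's x is positive (over 10 mm) (horizontal distance between rod_tip and basket below 0.064 m and z of rod_tip in the frame of basket below 0.019 m and x of rod_tip in the frame of basket above 0.01 m), for 0.02 s.
2. still low in the basket, the tip passes to the other side (x under -10 mm) (horizontal distance between rod_tip and basket below 0.064 m and z of rod_tip in the frame of basket below 0.019 m and x of rod_tip in the frame of basket below -0.01 m), for 0.02 s.
3. the tip comes round to the positive side again, and in every third of the basket (rollers 1 and 2, 3 and 4, 5 and 6) at least one roller is over 10 mm from where it started (all of step 1 and distance of any of roller1_center, roller2_center from where it was at the start of the episode above 0.01 m and distance of any of roller3_center, roller4_center from where it was at the start of the episode above 0.01 m and distance of any of roller5_center, roller6_center from where it was at the start of the episode above 0.01 m), for 0.02 s.
4. the rod stands in its stand again, over 35 mm deep in the hole, let go (horizontal distance between rod_tip and rod_stand_hole0 below 0.006 m and z of rod_tip in the frame of rod_stand_hole0 below -0.035 m and contact force between the fingers and rod below 0.1 N), for 0.2 s.
5. the basket hangs level and still from the gripper over the tray for 1.5 s (z of basket in the frame of drip_tray between 0.05 and 0.2 m and horizontal distance between basket and drip_tray below 0.06 m and angle between basket's own z axis and vertical below 0.1 rad and linear speed of basket below 0.03 m/s and contact force between the fingers and basket above 1 N and horizontal distance between the grasp point and basket_head below 0.025 m and horizontal distance between each of roller1_center, roller2_center, roller3_center, roller4_center, roller5_center, roller6_center and basket below 0.07 m and z of each of roller1_center, roller2_center, roller3_center, roller4_center, roller5_center, roller6_center in the frame of basket above 0 m), for 1.5 s.
At the end, for the whole second after the job is handed in: Gripper holds the basket by its post head (25 mm of its axis), underside 50-200 mm above and within 60 mm of the tray's origin, tilt under 0.10 rad, under 30 mm/s, all six rollers inside; the rod stands over 35 mm deep in its stand (6 mm of its axis), let go (all of step 4 and all of step 5); the arm keeps its last pose, push and grip.
It fails at once if the basket is tipped by more than 0.3 rad (angle between basket's own z axis and vertical above 0.3 rad).
It fails at once if a roller leaves the basket (horizontal distance between any of roller1_center, roller2_center, roller3_center, roller4_center, roller5_center, roller6_center and basket above 0.085 m).
It fails at once if a loose bystander (either ring or the loupe) is shifted by more than 20 mm (distance of any of ring5, loupe, box_ring1 from where it was at the start of the episode above 0.02 m).
It also fails if it takes over 72 s, if anything falls off the work surface, if the arm or the gripper's body presses on something with over 40 N, if the wrist force passes 120 N, or if a joint passes its speed limit or range.

## Working session

There is one attempt and no reset: what is moved stays moved. The work goes in short steps, Python scripts to look and compute and a tool call to move; the robot and the scene stay as the last step left them, time stands still between calls to the robot, and variables do not carry over. Pictures are saved under pics/ and viewed, and the job is handed in when it is done.

Besides the shell and the picture viewer there is one more tool, called as name([rows], argument=value, ...), one row to a line, values as JSON. play_rows: Moves the arm, as the interface text tells. Its arguments: {"type":"object","properties":{"commands":{"type":"array","items":{"type":"array","items":{"type":"array","items":{"type":"number"}}}},"squeeze":{"type":"number"}},"required":["commands"]}

```bash
mkdir -p pics; ls; cat > h.py <<'E'
import numpy as np, cv2
from plant import arm, snapshot, camera_model, recognise, masks_of, tip_of
def world(cam,u,v,d):
    m=camera_model(cam);K=np.array(m["camera_matrix"]);R=np.array(m["rotation"]);e=np.array(m["eye"])
    c=np.array([(u-K[0,2])/K[0,0],(v-K[1,2])/K[1,1],np.ones_like(u,dtype=float)])*d
    return (R@c.reshape(3,-1)).T+e
def onz(cam,u,v,z):
    m=camera_model(cam);K=np.array(m["camera_matrix"]);R=np.array(m["rotation"]);e=np.array(m["eye"])
    r=R@np.array([(u-K[0,2])/K[0,0],(v-K[1,2])/K[1,1],1.]);return e+r*(z-e[2])/r[2]
def proj(cam,p):
    m=camera_model(cam);K=np.array(m["camera_matrix"]);R=np.array(m["rotation"]);e=np.array(m["eye"])
    c=K@(R.T@(np.array(p)-e));return c[:2]/c[2]
E
python3 - <<'E'
from h import *
print(arm.sense())
for c in("side","top"):
    m=camera_model(c);print(c,m)
    p,d=snapshot(c);cv2.imwrite(f"pics/{c}0.png",p);np.save(f"{c}0.npy",d)
    for q in("basket","basket_head","rod_tip","rod_grip","rod_stand_hole0","drip_tray","ring5","loupe","box_ring1","roller1_center"):
        for r in tip_of(q,c)[:3]:
            u,v=r["xy"][0]*512,r["xy"][1]*384
            print(c,q,round(r["p"],2),u.round(1) if hasattr(u,'round') else u,v)
E
```

```text
pics
{'time': 0.0, 'joint_positions': array([ 1.04798778e+00,  2.87173013e-01,  1.57822478e+00,  1.02868299e-05,
        1.27857151e+00, -1.50033208e-01]), 'qvel': array([ 0.00095284,  0.00077886,  0.0004149 ,  0.00066661, -0.00226377,
        0.00026242]), 'joint_efforts': array([ 7.78803333e-04, -4.05980587e+01, -2.92624944e+01, -1.49833886e-04,
        5.73912359e-03,  4.40298848e-06]), 'tcp_pos': array([0.2455754 , 0.62820652, 0.3025162 ]), 'eef_rot': array([-0.93150129,  1.36500548,  0.9298132 ]), 'force': array([-0.1465981 , -0.24904924,  0.17655865]), 'torque': array([-0.00479329, -0.01258612,  0.00461225]), 'grip_width': 0.9983879205331492}
side {'camera_matrix': array([[356.54005045,   0.        , 249.33928491],
       [  0.        , 356.54005045, 197.66387846],
       [  0.        ,   0.        ,   1.        ]]), 'eye': array([0.35438924, 0.7922083 , 0.5430843 ]), 'rotation': array([-0.31068607,  2.53691658, -1.57999488])}
side basket_head 0.75 238.4896 284.3904
side rod_grip 0.58 311.1936 206.016
side rod_grip 0.53 303.2064 172.416
side rod_grip 0.42 312.8832 195.494399999
[... 438 characters left out ...]
    ]]), 'eye': array([ 0.37292192, -0.00730257,  1.07164885]), 'rotation': array([-2.11211958,  2.1420369 , -0.22871941])}
top basket 0.62 150.016 221.18399999999997
top basket_head 0.75 280.8832 239.80800000000002
top basket_head 0.63 144.4864 212.5824
top basket_head 0.55 361.0112 244.91520000000003
top rod_grip 0.44 281.9072 240.61440000000002
top rod_stand_hole0 0.75 276.3776 242.11199999999997
top ring5 0.85 191.6928 157.59359999999998
top loupe 0.44 318.976 257.3184
top box_ring1 0.5 358.2976 244.79999999999998
top box_ring1 0.28 149.504 223.7952
top box_ring1 0.24 277.6064 240.38400000000001
top roller1_center 0.42 143.7184 206.89919999999998
top roller1_center 0.37 151.3984 224.2944
```

```bash
sed -i 's/R=np.array(m\["rotation"\])/R=cv2.Rodrigues(np.array(m["rotation"]))[0]/' h.py; python3 - <<'E'
import cv2
for c in("side","top"):
    p=cv2.imread(f"pics/{c}0.png");cv2.imwrite(f"pics/{c}0b.png",cv2.resize(p,(800,600),interpolation=cv2.INTER_CUBIC))
E
```

```text
(no output)
```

View pics/side0b.png

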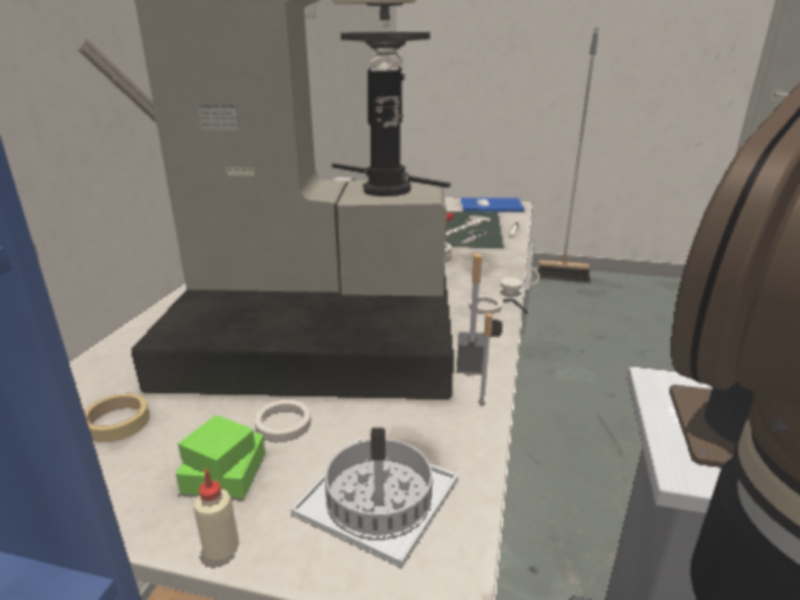

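View pics/top0b.png

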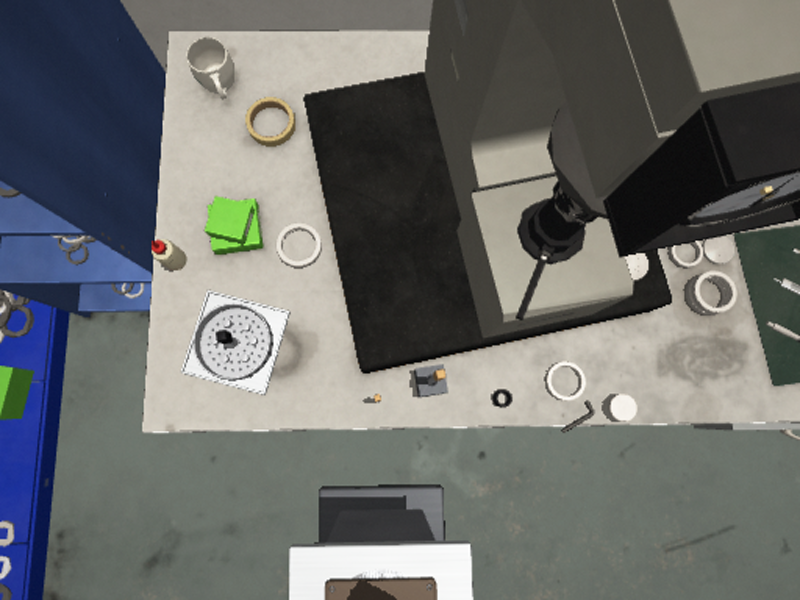

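```bash
python3 - <<'E'
from h import *
print("tcp px",proj("top",[0.246,0.629,0.3]),proj("side",[0.246,0.629,0.3]),proj("top",[0,0,0]))
ds=np.load("side0.npy");dt=np.load("top0.npy")
def T(u,v): u*=.64;v*=.64; return world("top",np.array([u]),np.array([v]),dt[int(round(v)),int(round(u))])[0].round(4)
def S(u,v): u*=.64;v*=.64; return world("side",np.array([u]),np.array([v]),ds[int(round(v)),int(round(u))])[0].round(4)
for n,p in dict(grip=(440,373),standcorner=(413,395),sc2=(447,393),sc3=(412,370),small=(377,397),head=(223,337),ring5=(298,225),loupe=(501,390),base=(365,365),bar=(522,315),bar2=(545,255)).items(): print("T",n,p,T(*p))
for n,p in dict(grip=(476,270),rod=(474,310),small=(488,330),smalltip=(483,402),head=(377,440),bar=(448,184),ring=(260,420)).items(): print("S",n,p,S(*p))
E
python3 - <<'E'
import cv2
a=cv2.imread("pics/side0.png");b=cv2.imread("pics/top0.png")
cv2.imwrite("pics/s1.png",cv2.resize(a[150:270,260:360],None,fx=5,fy=5,interpolation=cv2.INTER_CUBIC))
cv2.imwrite("pics/t1.png",cv2.resize(b[210:280,215:385],None,fx=4.6,fy=4.6,interpolation=cv2.INTER_CUBIC))
cv2.imwrite("pics/t2.png",cv2.resize(b[180:260,105:195],None,fx=7,fy=7,interpolation=cv2.INTER_CUBIC))
E
```

```text
tcp px [-80.94735498 337.04928078] [482.24418073 450.55485806] [242.99138954 408.67689577]
T grip (440, 373) [ 0.4326 -0.0951  0.2153]
T standcorner (413, 395) [ 0.4081 -0.0663 -0.0023]
T sc2 (447, 393) [ 0.4107 -0.1288  0.0014]
T sc3 (412, 370) [ 4.539e-01 -6.540e-02 -4.000e-04]
T small (377, 397) [ 0.4008 -0.0009  0.1535]
T head (223, 337) [0.5054 0.2565 0.1084]
T ring5 (298, 225) [0.7319 0.1475 0.0173]
T loupe (501, 390) [ 0.4136 -0.2235  0.0274]
T base (365, 365) [0.4565 0.0193 0.0927]
T bar (522, 315) [ 0.5022 -0.1987  0.3097]
T bar2 (545, 255) [ 0.5848 -0.2347  0.3128]
S grip (476, 270) [ 0.4293 -0.0848  0.1889]
S rod (474, 310) [ 0.4284 -0.0874  0.1128]
S small (488, 330) [0.3967 0.0062 0.1262]
S smalltip (483, 402) [ 0.3946  0.0207 -0.0007]
S head (377, 440) [0.5052 0.2719 0.099 ]
S bar (448, 184) [ 0.4981 -0.1929  0.3048]
S ring (260, 420) [0.7206 0.1708 0.015 ]
```

View pics/s1.png

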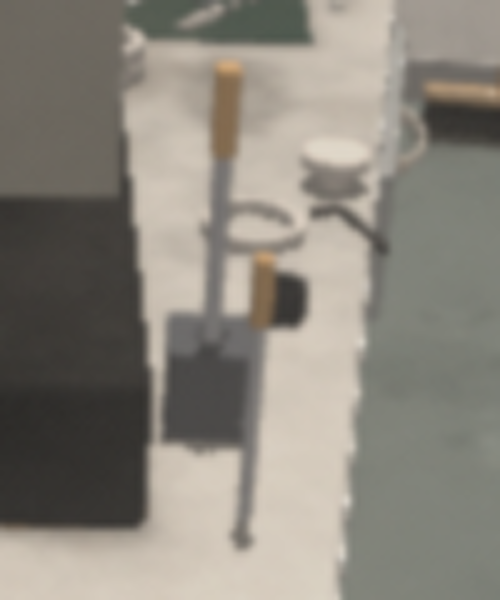

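View pics/t1.png

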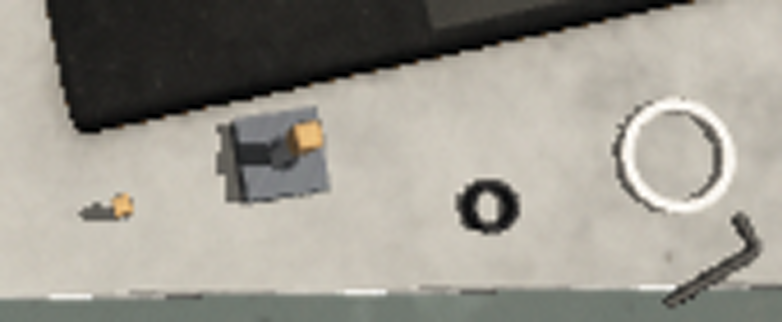

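View pics/t2.png

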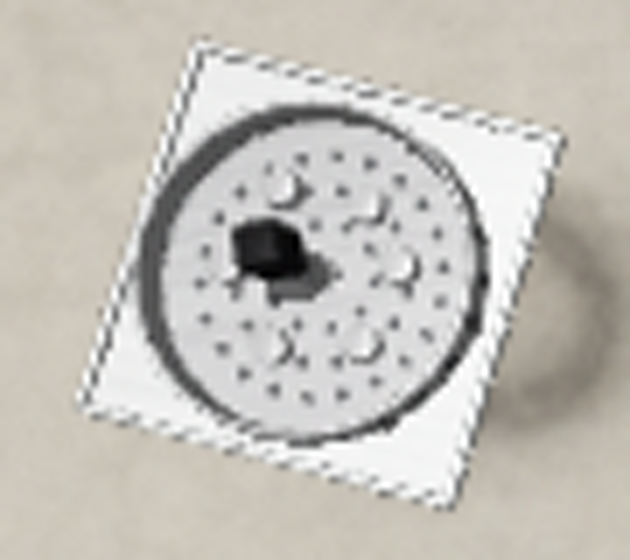

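```bash
python3 - <<'E'
from h import *
ds=np.load("side0.npy");dt=np.load("top0.npy")
R=cv2.Rodrigues(arm.sense()["eef_rot"])[0];print("tool\n",R.round(3))
W=lambda u,v,z:onz("top",u,v,z)[:2].round(4)
f=lambda l,z,ox,oy,s:[W(a/s+ox,b/s+oy,z) for a,b in l]
C=np.array(f([(232,120),(317,108),(328,188),(240,203)],.055,215-.5,210-.5,4.6))
print("stand",C,C.mean(0))
e=C[1]-C[0];print(np.degrees(np.arctan2(e[1],e[0])),np.degrees(np.arctan2(*(C[3]-C[0])[::-1])),np.linalg.norm(np.diff(C,axis=0),axis=1))
C=np.array(f([(200,40),(565,135),(450,510),(82,405)],.012,105-.5,180-.5,7))
print("tray",C,C.mean(0));e=C[1]-C[0];print(np.degrees(np.arctan2(e[1],e[0])),np.linalg.norm(np.diff(C,axis=0),axis=1))
# all depth pts
vv,uu=np.mgrid[0:384,0:512]
P=world("top",uu.ravel().astype(float),vv.ravel().astype(float),dt.ravel()).reshape(384,512,3)
Q=world("side",uu.ravel().astype(float),vv.ravel().astype(float),ds.ravel()).reshape(384,512,3)
def sel(P,x,y,r,z0,z1):
    m=(np.hypot(P[...,0]-x,P[...,1]-y)<r)&(P[...,2]>z0)&(P[...,2]<z1);return P[m]
for nm,A in(("top",P),("side",Q)):
  for n,a in dict(griptop=(.43,-.09,.04,.2,.25),grip=(.43,-.09,.04,.16,.2),rod=(.43,-.09,.04,.07,.14),stand=(.43,-.09,.04,.045,.062),headtop=(.51,.26,.04,.095,.12),head=(.51,.26,.04,.07,.1),rim=(.51,.26,.09,.036,.05),small=(.4,0,.03,.1,.2)).items():
    s=sel(A,*a)
    if len(s): print(nm,n,len(s),np.median(s,0).round(4),s.min(0).round(4),s.max(0).round(4))
for z0,z1 in((.1,.2),(.2,.3),(.3,.4),(.4,.6)):
  for nm,A in(("top",P),("side",Q)):
    m=(A[...,2]>z0)&(A[...,2]<z1)&(A[...,0]>0.1)&(A[...,0]<.75)&(A[...,1]>-.25)
    s=A[m];g={}
    for p in s: k=(round(p[0]/.05)*5,round(p[1]/.05)*5);g[k]=g.get(k,0)+1
    print(nm,z0,sorted((k,v) for k,v in g.items() if v>3))
E
```

```text
tool
 [[-0.    -0.931  0.364]
 [-0.     0.364  0.931]
 [-1.     0.    -0.   ]]
stand [[ 0.453  -0.0659]
 [ 0.4595 -0.1171]
 [ 0.4119 -0.1221]
 [ 0.4039 -0.0695]] [ 0.432075 -0.09365 ]
-82.76482607567634 -175.80659099789753 [0.05161095 0.04786188 0.05320489]
tray [[0.6089 0.3147]
 [0.5666 0.1617]
 [0.413  0.2052]
 [0.4575 0.3555]] [0.5115   0.259275]
-105.45455621512451 [0.15873969 0.15964088 0.15674929]
top griptop 38 [ 0.432  -0.0939  0.2153] [ 0.4251 -0.101   0.2012] [ 0.4389 -0.0877  0.2184]
top grip 10 [ 0.428  -0.0891  0.1821] [ 0.4251 -0.1005  0.17  ] [ 0.4346 -0.0876  0.1977]
top rod 9 [ 0.4307 -0.0912  0.0924] [ 0.4275 -0.0951  0.0711] [ 0.4368 -0.09    0.1238]
top stand 275 [ 0.4274 -0.0907  0.0545] [ 0.4054 -0.1231  0.0451] [ 0.4598 -0.0686  0.0591]
top headtop 55 [0.5095 0.2603 0.1073] [0.4995 0.252  0.0966] [0.5189 0.2697 0.1112]
top head 25 [0.5036 0.2534 0.0846] [0.4996 0.2511 0.072 ] [0.5188 0.267  0.0966]
top rim 214 [0.5094 0.2628 0.0411] [0.441  0.1924 0.036 ] [0.5771 0.3305 0.0481]
top small 18 [ 4.010e-01 -3.000e-04  1.528e-01] [ 0.3962 -0.0052  0.1449] [0.4059 0.
[... 2067 characters left out ...]
25), 408), ((60, -20), 31), ((65, -25), 122), ((65, -20), 43), ((70, 50), 340), ((75, 50), 228)]
side 0.3 [((25, 65), 419), ((30, 60), 143), ((30, 65), 1778), ((50, -20), 42), ((55, -20), 59), ((60, -25), 318), ((60, -20), 85), ((65, -25), 213), ((65, -20), 108), ((70, 50), 2561), ((75, 50), 272)]
top 0.4 [((55, -25), 6), ((55, -20), 166), ((60, -25), 201), ((60, -20), 661), ((65, -20), 477), ((70, -20), 4)]
side 0.4 [((25, 60), 68), ((25, 65), 1641), ((30, 60), 1858), ((30, 65), 12578), ((35, 80), 846), ((55, -25), 26), ((55, -20), 59), ((60, -25), 510), ((60, -20), 315), ((60, -15), 21), ((65, -25), 224), ((65, -20), 441), ((65, -15), 32), ((70, -20), 34), ((70, -15), 6), ((70, 50), 1148)]
```

play_rows([
  [[85, 0.2, -0.5, 0.2, 0.15], [85, 0.4, -1, 0.2, 0.15], [85, 0.4, -1, 0.2, 0.15], [85, 0.4, -1, 0.2, 0.15], [85, 0.4, -1, 0.2, 0], [85, 0.4, -1, 0.2, 0], [85, 0.4, -1, 0.2, 0], [85, 0.4, -1, 0.2, 0], [85, 0.4, -1, 0.2, 0], [85, 0.4, -1, 0.1, 0], [85, 0.4, -1, 0, 0], [85, 0.4, -1, 0, 0]],
], squeeze=40)

```text
time: 2.1
tcp_pos: [0.3841, 0.2822, 0.3616]
eef_rot: [-1.282, 1.159, 1.281]
force: [1.1, -0.0, 0.4]
grip_width: 0.996
```

play_rows([
  [[85, 0.4, -1, 0, 0], [85, 0.4, -1, 0, 0], [85, 0.4, -1, 0, 0], [85, 0.4, -1, 0, 0], [85, 0.2, -1, 0, 0], [85, 0, -1, 0, 0], [85, 0, -1, 0, 0], [85, 0, -1, 0, 0], [85, 0, -1, 0, 0], [85, 0, -1, 0, 0], [85, 0, -0.7, 0, 0], [85, 0, -0.4, 0, 0]],
])

```text
time: 3.1
tcp_pos: [0.4376, -0.0515, 0.3612]
eef_rot: [-1.28, 1.163, 1.279]
force: [-0.5, 0.4, 0.5]
grip_width: 0.997
```

play_rows([
  [[85, 0, -0.7, 0, 0], [85, 0, -0.5, 0, 0], [85, 0, 0, 0, 0], [85, 0, 0, 0, 0]],
])

```text
time: 3.43
tcp_pos: [0.4377, -0.0858, 0.361]
eef_rot: [-1.28, 1.162, 1.28]
force: [-0.3, 0.2, -1.1]
grip_width: 0.995
```

```bash
python3 - <<'E'
from h import *
s=arm.sense();R=cv2.Rodrigues(s["eef_rot"])[0];print(s["tcp_pos"],np.degrees(np.arctan2(R[1,2],R[0,2])),R[:,0])
p,d=snapshot("side");cv2.imwrite("pics/s2.png",cv2.resize(p[100:280,220:400],None,fx=3.3,fy=3.3,interpolation=cv2.INTER_CUBIC))
E
```

```text
[ 0.43772743 -0.08575614  0.36100679] 95.5400893801479 [ 9.89854019e-05  3.79305205e-04 -9.99999923e-01]
```

View pics/s2.png

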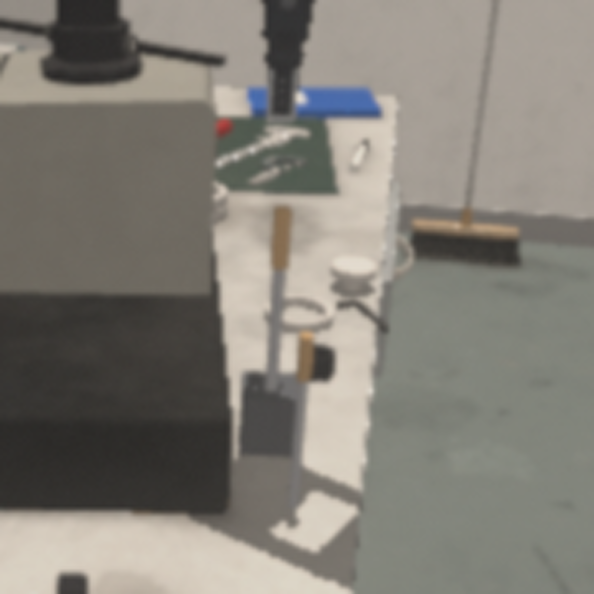

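play_rows([
  [[85, -0.19, -0.27, 0, 0], [85, 0, 0, -0.3, 0], [85, 0, 0, -0.7, 0], [85, 0, 0, -0.7, 0], [85, 0, 0, -0.7, 0], [85, 0, 0, -0.6, 0], [85, 0, 0, -0.5, 0], [85, 0, 0, -0.3, 0], [85, 0, 0, -0.1, 0], [85, 0, 0, 0, 0], [85, 0, 0, 0, 0]],
])

```text
time: 4.4
tcp_pos: [0.4325, -0.0935, 0.2446]
eef_rot: [-1.282, 1.161, 1.28]
force: [0.1, -0.4, -0.3]
grip_width: 0.998
```

```bash
python3 - <<'E'
from h import *
s=arm.sense();print(s["tcp_pos"],s["force"])
p,d=snapshot("side");cv2.imwrite("pics/s3.png",cv2.resize(p[100:280,220:400],None,fx=3.3,fy=3.3,interpolation=cv2.INTER_CUBIC))
E
```

```text
[ 0.43247143 -0.09349388  0.24460346] [ 0.06659288 -0.38437631 -0.31013133]
```

View pics/s3.png

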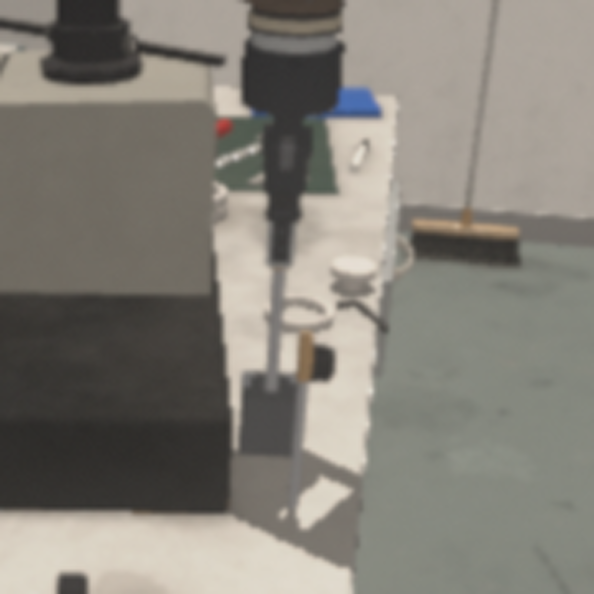

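play_rows([
  [[0, 0, 0, 0, 0], [0, 0, 0, 0, 0], [0, 0, 0, 0, 0], [0, 0, 0, 0, 0], [0, 0, 0, 0, 0], [0, 0, 0, 0, 0], [0, 0, 0, 0, 0], [0, 0, 0, 0, 0], [0, 0, 0, 0, 0], [0, 0, 0, 0, 0]],
], squeeze=60)

```text
time: 5.28
tcp_pos: [0.4322, -0.0935, 0.2442]
eef_rot: [-1.282, 1.161, 1.281]
force: [-0.7, -0.7, 0.9]
grip_width: 0.157
```

play_rows([
  [[0, 0, 0, 0.15, 0], [0, 0, 0, 0.3, 0], [0, 0, 0, 0.4, 0], [0, 0, 0, 0.5, 0], [0, 0, 0, 0.5, 0], [0, 0, 0, 0.5, 0], [0, 0, 0, 0.5, 0], [0, 0, 0, 0.4, 0], [0, 0, 0, 0.3, 0], [0, 0, 0, 0.15, 0], [0, 0, 0, 0, 0]],
])

```text
time: 6.2
tcp_pos: [0.4324, -0.0936, 0.3561]
eef_rot: [-1.283, 1.16, 1.28]
force: [0.1, -0.6, -1.2]
grip_width: 0.156
```

```bash
python3 - <<'E'
from h import *
s=arm.sense();print(s["tcp_pos"],s["force"])
p,d=snapshot("side");cv2.imwrite("pics/s4.png",cv2.resize(p[60:260,220:400],None,fx=3,fy=3,interpolation=cv2.INTER_CUBIC))
for r in tip_of("rod_tip","side"): print(r["p"],r["xy"][0]*512,r["xy"][1]*384)
x,y,z=s["tcp_pos"]; print(proj("side",[x,y,z-.054-.18]))
vv,uu=np.mgrid[0:384,0:512]
Q=world("side",uu.ravel().astype(float),vv.ravel().astype(float),d.ravel())
q=Q[(np.hypot(Q[:,0]-x,Q[:,1]-y)<.03)&(Q[:,2]<.28)&(Q[:,2]>.07)]
print("lowest",q[:,2].min())
for a in np.arange(.1,.28,.015):
    k=q[abs(q[:,2]-a)<.0075]
    if len(k): print(a.round(3),len(k),np.median(k,0).round(4),k.min(0).round(4),k.max(0).round(4))
E
```

```text
[ 0.43237004 -0.09357518  0.35606343] [ 0.13757966 -0.60360103 -1.24626057]
0.62 307.3024 255.09120000000001
0.49 302.592 195.9936
[302.37654384 194.23808621]
lowest 0.12104263551122257
0.115 1 [ 0.433  -0.0907  0.121 ] [ 0.433  -0.0907  0.121 ] [ 0.433  -0.0907  0.121 ]
0.13 21 [ 0.4299 -0.0881  0.1305] [ 0.4251 -0.0911  0.1233] [ 0.4336 -0.0852  0.1374]
0.145 20 [ 0.4291 -0.0879  0.1467] [ 0.4257 -0.091   0.1376] [ 0.4346 -0.0847  0.1522]
0.16 23 [ 0.4299 -0.0885  0.1607] [ 0.4248 -0.0934  0.1527] [ 0.4355 -0.0856  0.1669]
0.175 20 [ 0.4292 -0.0875  0.1758] [ 0.4251 -0.0921  0.1696] [ 0.4336 -0.0839  0.1822]
0.19 21 [ 0.4311 -0.088   0.1897] [ 0.4258 -0.0908  0.1829] [ 0.4348 -0.0849  0.1967]
0.205 23 [ 0.4295 -0.0886  0.2042] [ 0.4248 -0.0957  0.1982] [ 0.4356 -0.0838  0.2108]
0.22 24 [ 0.4291 -0.0872  0.2194] [ 0.425  -0.0919  0.2128] [ 0.4336 -0.085   0.2269]
0.235 24 [ 0.429  -0.0884  0.2357] [ 0.4247 -0.0934  0.2279] [ 0.4347 -0.0847  0.2416]
0.25 26 [ 0.4298 -0.0882  0.2494] [ 0.425  -0.0931  0.2427] [ 0.4353 -0.0849  0.2571]
0.265 22 [ 0.4295 -0.0877  0.2663] [ 0.4257 -0.0922  0.2581] [ 0.4339 -0.0846  0.2719]
0.28 13 [ 0.429  -0.0869  0.2776] [ 0.4242 -0.0897  0.2734] [ 0.4341 -0.0839  0.2799]
```

View pics/s4.png

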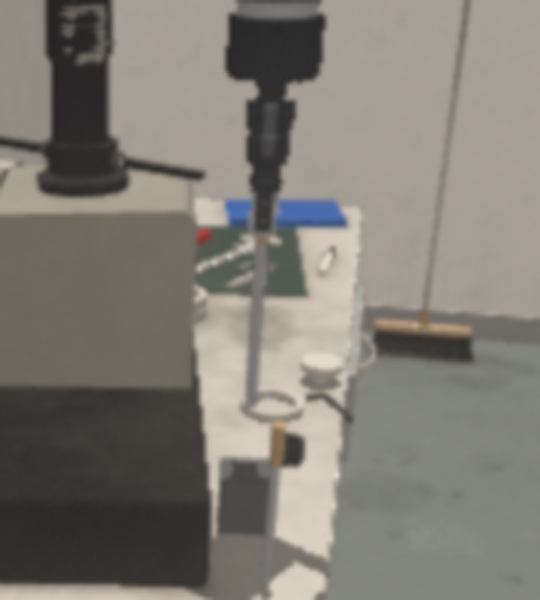

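```bash
python3 - <<'E'
from h import *
c=np.array([.509,.261])
for a,b in[(285,188),(370,210),(405,268),(365,345),(275,348),(235,275)]:
    p=onz("top",a/7+104.5,b/7+179.5,.023)[:2]-c
    print(p.round(4),np.hypot(*p).round(4),np.degrees(np.arctan2(p[1],p[0])).round(1))
p,d=snapshot("top");cv2.imwrite("pics/t3.png",cv2.resize(p[180:260,105:195],None,fx=7,fy=7,interpolation=cv2.INTER_LANCZOS4))
for q in ("roller1_center",):
  for r in masks_of(q,"top")+masks_of("roller3_center","top"):
    u,v=r["xy"][0]*512,r["xy"][1]*384;p=onz("top",u,v,.015)[:2]-c;print(r["p"],r["mask"].sum(),u,v,p.round(4),np.degrees(np.arctan2(p[1],p[0])))
E
```

```text
[0.035  0.0129] 0.0373 20.2
[ 0.0254 -0.0221] 0.0337 -41.0
[ 0.0013 -0.0371] 0.0371 -87.9
[-0.0298 -0.0219] 0.037 -143.7
[-0.0305  0.0143] 0.0337 154.9
[-0.0006  0.0317] 0.0317 91.1
```

View pics/t3.png

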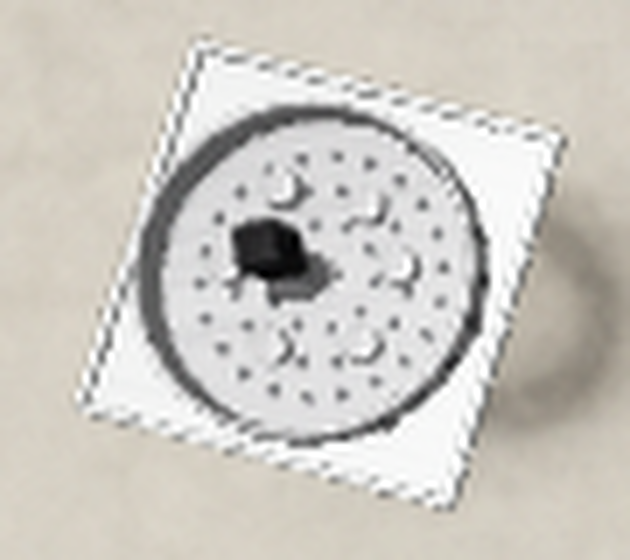

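play_rows([
  [[0, 0.15, 0.3, 0, 0], [0, 0.25, 0.6, 0, 0], [0, 0.3, 0.9, 0, 0], [0, 0.3, 0.95, 0, 0], [0, 0.3, 0.95, 0, 0], [0, 0.3, 0.95, 0, 0], [0, 0.3, 0.95, 0, 0], [0, 0.3, 0.95, 0, 0], [0, 0.3, 0.95, 0, 0], [0, 0.3, 0.9, 0, 0], [0, 0.25, 0.6, 0, 0], [0, 0.15, 0.35, 0, 0]],
])

```text
time: 7.45
tcp_pos: [0.5283, 0.1898, 0.3541]
eef_rot: [-1.282, 1.16, 1.284]
force: [-0.1, 0.2, -1.3]
grip_width: 0.155
```

play_rows([
  [[0, 0.13, 0.32, 0, 0], [0, 0, 0.3, 0, 0], [0, 0, 0.3, 0, 0], [0, 0, 0, 0, 0], [0, 0, 0, 0, 0]],
])

```text
time: 7.87
tcp_pos: [0.5318, 0.2145, 0.3549]
eef_rot: [-1.282, 1.161, 1.281]
force: [-0.5, -0.4, -0.9]
grip_width: 0.154
```

```bash
python3 - <<'E'
from h import *
s=arm.sense();print(s["tcp_pos"],s["force"])
p,d=snapshot("side");cv2.imwrite("pics/s5.png",cv2.resize(p,(800,600)))
E
```

```text
[0.53180407 0.21453777 0.35491084] [-0.504008   -0.41799053 -0.91816783]
```

View pics/s5.png

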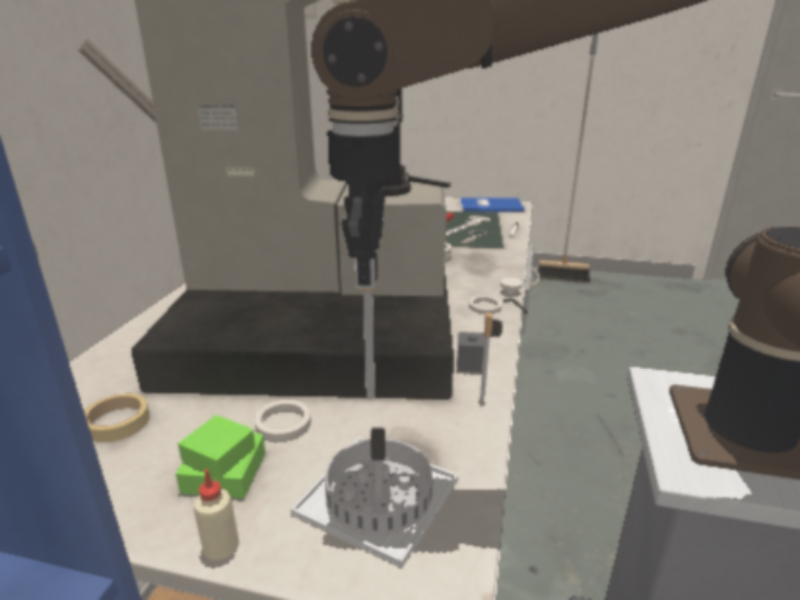

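play_rows([
  [[0, 0.04, 0.15, -0.2, 0], [0, 0, 0, -0.5, 0], [0, 0, 0, -0.6, 0], [0, 0, 0, -0.6, 0], [0, 0, 0, -0.5, 0], [0, 0, 0, -0.4, 0], [0, 0, 0, -0.3, 0], [0, 0, 0, -0.2, 0], [0, 0, 0, -0.1, 0], [0, 0, 0, -0.1, 0], [0, 0, 0, 0, 0]],
])

```text
time: 8.83
tcp_pos: [0.5334, 0.2191, 0.25]
eef_rot: [-1.281, 1.161, 1.281]
force: [0.3, 0.6, -1.1]
grip_width: 0.156
```

```bash
python3 - <<'E'
from h import *
s=arm.sense();print(s["tcp_pos"],s["force"])
p,d=snapshot("side");cv2.imwrite("pics/s6.png",cv2.resize(p[260:370,170:310],None,fx=5.5,fy=5.5,interpolation=cv2.INTER_LANCZOS4))
# path
ks=np.arange(0,97);a=np.radians(-60+7.5*ks)
P=np.c_[.509+.038*np.cos(a),.261+.038*np.sin(a)]/.03
P=np.vstack([s["tcp_pos"][:2]/.03,P]);c=np.round(P-P[0],2)
print([[round(float(v),2) for v in r] for r in np.diff(c,axis=0)[:50]])
E
```

```text
[0.53335184 0.2191357  0.24997868] [ 0.3090695   0.59248563 -1.12371864]
[[-0.18, 0.3], [0.14, 0.09], [0.12, 0.11], [0.11, 0.12], [0.1, 0.14], [0.07, 0.15], [0.05, 0.16], [0.03, 0.16], [0.01, 0.17], [-0.01, 0.16], [-0.03, 0.16], [-0.05, 0.16], [-0.07, 0.15], [-0.1, 0.14], [-0.11, 0.12], [-0.12, 0.11], [-0.14, 0.09], [-0.15, 0.08], [-0.15, 0.05], [-0.17, 0.03], [-0.16, 0.01], [-0.17, -0.01], [-0.16, -0.03], [-0.16, -0.05], [-0.15, -0.08], [-0.13, -0.09], [-0.13, -0.11], [-0.11, -0.12], [-0.09, -0.14], [-0.07, -0.15], [-0.06, -0.16], [-0.03, -0.16], [-0.01, -0.16], [0.01, -0.17], [0.03, -0.16], [0.06, -0.16], [0.07, -0.15], [0.09, -0.14], [0.11, -0.12], [0.13, -0.11], [0.13, -0.09], [0.15, -0.07], [0.16, -0.06], [0.16, -0.03], [0.17, -0.01], [0.16, 0.01], [0.17, 0.03], [0.15, 0.06], [0.15, 0.07], [0.14, 0.09]]
```

View pics/s6.png

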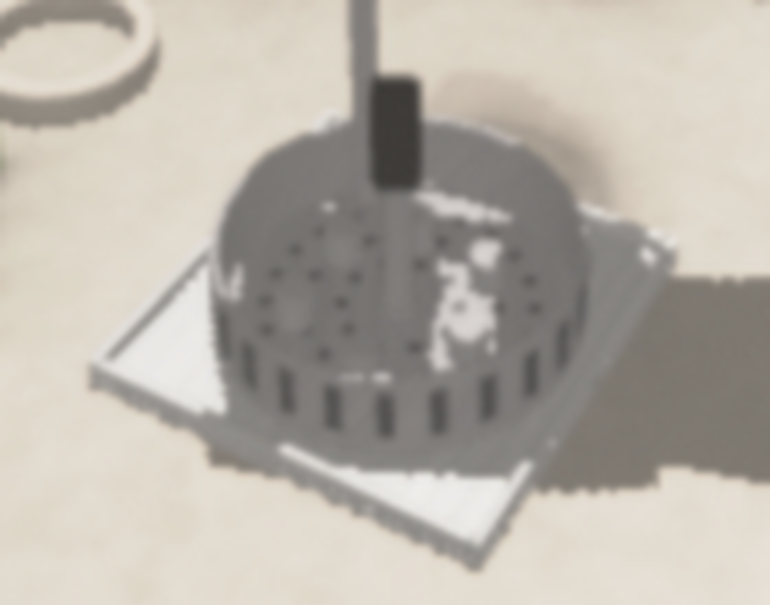

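play_rows([
  [[0, -0.06, 0.1, -0.07, 0], [0, -0.06, 0.1, 0, 0], [0, -0.06, 0.1, 0, 0], [0, 0.14, 0.09, 0, 0], [0, 0.12, 0.11, 0, 0], [0, 0.11, 0.12, 0, 0], [0, 0.1, 0.14, 0, 0], [0, 0.07, 0.15, 0, 0], [0, 0.05, 0.16, 0, 0], [0, 0.03, 0.16, 0, 0], [0, 0.01, 0.17, 0, 0], [0, -0.01, 0.16, 0, 0]],
])

```text
time: 9.88
tcp_pos: [0.5465, 0.2665, 0.2478]
eef_rot: [-1.281, 1.161, 1.281]
force: [-0.7, -0.3, -1.2]
grip_width: 0.155
```

play_rows([
  [[0, -0.03, 0.16, 0, 0], [0, -0.05, 0.16, 0, 0], [0, -0.07, 0.15, 0, 0], [0, -0.1, 0.14, 0, 0], [0, -0.11, 0.12, 0, 0], [0, -0.12, 0.11, 0, 0], [0, -0.14, 0.09, 0, 0], [0, -0.15, 0.08, 0, 0], [0, -0.15, 0.05, 0, 0], [0, -0.17, 0.03, 0, 0], [0, -0.16, 0.01, 0, 0], [0, -0.17, -0.01, 0, 0]],
])

```text
time: 10.88
tcp_pos: [0.5034, 0.299, 0.248]
eef_rot: [-1.281, 1.16, 1.281]
force: [0.4, 0.6, -1.5]
grip_width: 0.152
```

```bash
python3 - <<'E'
from h import *
s=arm.sense();print(s["tcp_pos"],s["force"])
p,d=snapshot("side");cv2.imwrite("pics/s7.png",cv2.resize(p[260:370,170:310],None,fx=5.5,fy=5.5,interpolation=cv2.INTER_LANCZOS4))
E
```

```text
[0.50339199 0.29904788 0.24798491] [ 0.39881     0.60864524 -1.46815935]
```

View pics/s7.png

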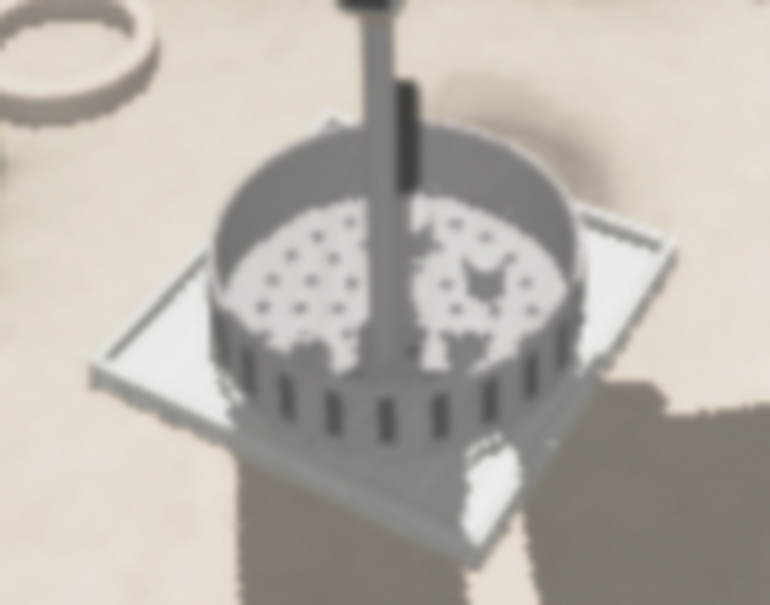

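play_rows([
  [[0, -0.16, -0.03, 0, 0], [0, -0.16, -0.05, 0, 0], [0, -0.15, -0.08, 0, 0], [0, -0.13, -0.09, 0, 0], [0, -0.13, -0.11, 0, 0], [0, -0.11, -0.12, 0, 0], [0, -0.09, -0.14, 0, 0], [0, -0.07, -0.15, 0, 0], [0, -0.06, -0.16, 0, 0], [0, -0.03, -0.16, 0, 0], [0, -0.01, -0.16, 0, 0], [0, 0.01, -0.17, 0, 0]],
])

```text
time: 11.93
tcp_pos: [0.4711, 0.2555, 0.2478]
eef_rot: [-1.281, 1.161, 1.281]
force: [0.5, 0.6, -1.1]
grip_width: 0.153
```

play_rows([
  [[0, 0.03, -0.16, 0, 0], [0, 0.06, -0.16, 0, 0], [0, 0.07, -0.15, 0, 0], [0, 0.09, -0.14, 0, 0], [0, 0.11, -0.12, 0, 0], [0, 0.13, -0.11, 0, 0], [0, 0.13, -0.09, 0, 0], [0, 0.15, -0.07, 0, 0], [0, 0.16, -0.06, 0, 0], [0, 0.16, -0.03, 0, 0], [0, 0.17, -0.01, 0, 0], [0, 0.16, 0.01, 0, 0]],
])

```text
time: 12.93
tcp_pos: [0.5144, 0.2233, 0.2478]
eef_rot: [-1.281, 1.161, 1.281]
force: [-0.5, 0.8, -1.8]
grip_width: 0.158
```

```bash
python3 - <<'E'
from h import *
s=arm.sense();print(s["tcp_pos"],s["force"])
p,d=snapshot("side");cv2.imwrite("pics/s8.png",cv2.resize(p[260:370,170:310],None,fx=5.5,fy=5.5,interpolation=cv2.INTER_LANCZOS4))
p,d=snapshot("top");cv2.imwrite("pics/t8.png",cv2.resize(p[180:260,105:195],None,fx=7,fy=7,interpolation=cv2.INTER_LANCZOS4))
E
```

```text
[0.51435728 0.22328797 0.24781873] [-0.51251309  0.75543758 -1.75209743]
```

View pics/s8.png

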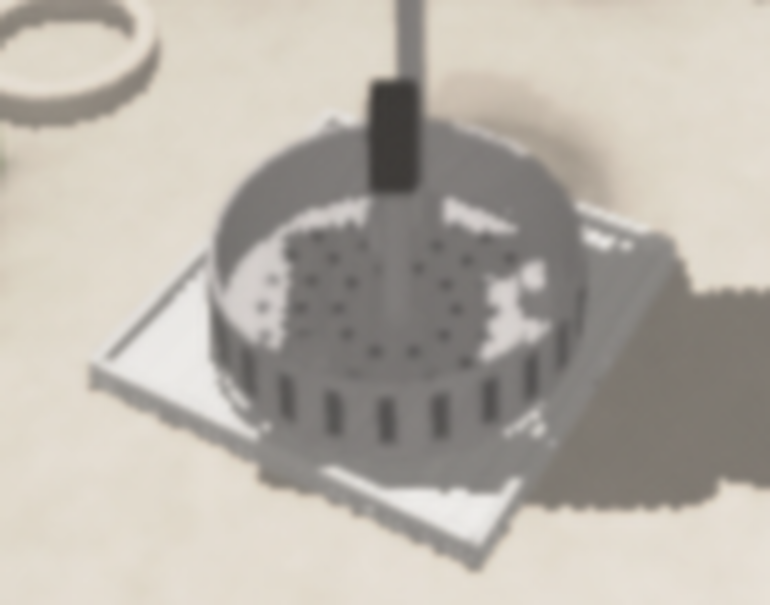

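View pics/t8.png

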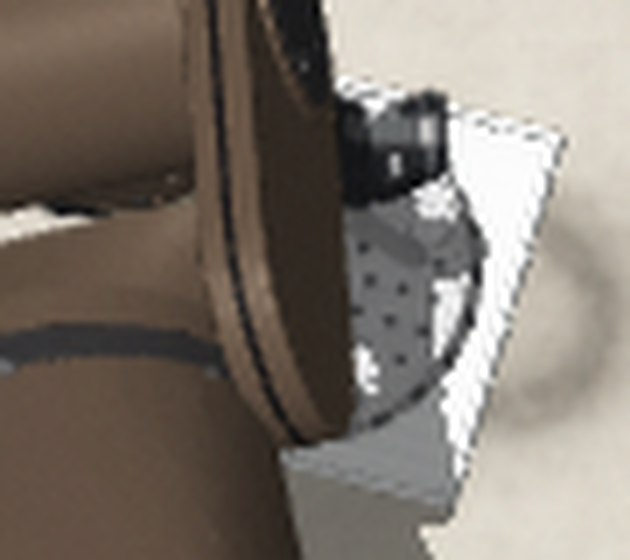

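Low forces, basket unmoved and the rollers are being swept out of the ring. Second lap, starting at −82°.

play_rows([
  [[0, 0.17, 0.03, 0, 0], [0, 0.15, 0.06, 0, 0], [0, 0.15, 0.07, 0, 0], [0, 0.14, 0.09, 0, 0], [0, 0.12, 0.11, 0, 0], [0, 0.11, 0.12, 0, 0], [0, 0.1, 0.14, 0, 0], [0, 0.07, 0.15, 0, 0], [0, 0.05, 0.16, 0, 0], [0, 0.03, 0.16, 0, 0], [0, 0.01, 0.17, 0, 0], [0, -0.01, 0.16, 0, 0]],
])

```text
time: 14.03
tcp_pos: [0.5464, 0.2665, 0.2478]
eef_rot: [-1.281, 1.161, 1.281]
force: [-0.5, -0.8, -1.4]
grip_width: 0.156
```

play_rows([
  [[0, -0.03, 0.16, 0, 0], [0, -0.05, 0.16, 0, 0], [0, -0.07, 0.15, 0, 0], [0, -0.1, 0.14, 0, 0], [0, -0.11, 0.12, 0, 0], [0, -0.12, 0.11, 0, 0], [0, -0.14, 0.09, 0, 0], [0, -0.15, 0.08, 0, 0], [0, -0.15, 0.05, 0, 0], [0, -0.17, 0.03, 0, 0], [0, -0.16, 0.01, 0, 0], [0, -0.17, -0.01, 0, 0]],
])

```text
time: 15.03
tcp_pos: [0.5033, 0.2986, 0.2478]
eef_rot: [-1.281, 1.161, 1.281]
force: [0.3, 0.0, -1.8]
grip_width: 0.154
```

play_rows([
  [[0, -0.16, -0.03, 0, 0], [0, -0.16, -0.05, 0, 0], [0, -0.15, -0.08, 0, 0], [0, -0.13, -0.09, 0, 0], [0, -0.13, -0.11, 0, 0], [0, -0.11, -0.12, 0, 0], [0, -0.09, -0.14, 0, 0], [0, -0.07, -0.15, 0, 0], [0, -0.06, -0.16, 0, 0], [0, -0.03, -0.16, 0, 0], [0, -0.01, -0.16, 0, 0], [0, 0.01, -0.17, 0, 0]],
])

```text
time: 16.03
tcp_pos: [0.4711, 0.2555, 0.2479]
eef_rot: [-1.281, 1.161, 1.281]
force: [0.0, -1.1, -1.9]
grip_width: 0.151
```

play_rows([
  [[0, 0.03, -0.16, 0, 0], [0, 0.06, -0.16, 0, 0], [0, 0.07, -0.15, 0, 0], [0, 0.09, -0.14, 0, 0], [0, 0.11, -0.12, 0, 0], [0, 0.13, -0.11, 0, 0], [0, 0.13, -0.09, 0, 0], [0, 0.15, -0.07, 0, 0], [0, 0.16, -0.06, 0, 0], [0, 0.16, -0.03, 0, 0], [0, 0.17, -0.01, 0, 0], [0, 0.16, 0.01, 0, 0]],
])

```text
time: 17.03
tcp_pos: [0.5143, 0.2233, 0.2478]
eef_rot: [-1.281, 1.161, 1.281]
force: [-0.5, 0.2, -1.0]
grip_width: 0.158
```

play_rows([
  [[0, 0.17, 0.03, 0, 0], [0, 0.15, 0.06, 0, 0], [0, 0.15, 0.07, 0, 0], [0, 0.14, 0.09, 0, 0], [0, 0.12, 0.11, 0, 0], [0, 0.11, 0.12, 0, 0], [0, 0.1, 0.14, 0, 0], [0, 0.07, 0.15, 0, 0], [0, 0.05, 0.16, 0, 0], [0, 0.03, 0.16, 0, 0], [0, 0.01, 0.17, 0, 0], [0, 0, 0, 0, 0]],
])

```text
time: 18.03
tcp_pos: [0.5466, 0.2621, 0.2478]
eef_rot: [-1.282, 1.16, 1.282]
force: [-0.6, -0.6, -1.0]
grip_width: 0.156
```

```bash
python3 - <<'E'
from h import *
s=arm.sense();print(s["tcp_pos"],s["force"])
p,d=snapshot("side");cv2.imwrite("pics/s9.png",cv2.resize(p[260:370,170:310],None,fx=5.5,fy=5.5,interpolation=cv2.INTER_LANCZOS4))
E
```

```text
[0.54659259 0.26212688 0.24783074] [-0.58729875 -0.6127297  -1.0053679 ]
```

View pics/s9.png

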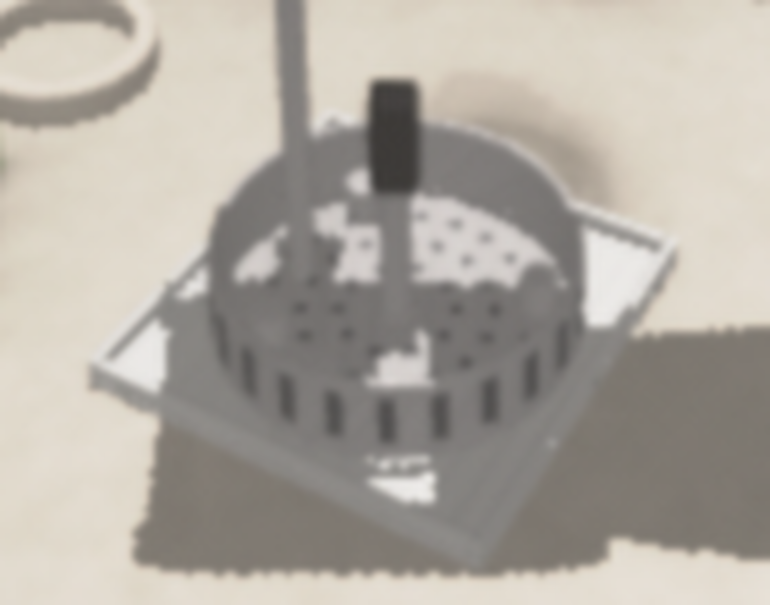

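play_rows([
  [[0, 0, 0, 0.15, 0], [0, 0, 0, 0.3, 0], [0, 0, 0, 0.5, 0], [0, 0, 0, 0.5, 0], [0, 0, 0, 0.5, 0], [0, 0, 0, 0.5, 0], [0, 0, 0, 0.5, 0], [0, 0, 0, 0.4, 0], [0, 0, 0, 0.2, 0], [0, 0, 0, 0.05, 0]],
])

```text
time: 18.92
tcp_pos: [0.5472, 0.2611, 0.3582]
eef_rot: [-1.282, 1.158, 1.279]
force: [0.2, -0.0, -0.9]
grip_width: 0.158
```

play_rows([
  [[0, -0.15, -0.3, 0, 0], [0, -0.25, -0.6, 0, 0], [0, -0.3, -0.9, 0, 0], [0, -0.3, -0.95, 0, 0], [0, -0.3, -0.95, 0, 0], [0, -0.3, -0.95, 0, 0], [0, -0.3, -0.95, 0, 0], [0, -0.3, -0.95, 0, 0], [0, -0.3, -0.95, 0, 0], [0, -0.3, -0.95, 0, 0], [0, -0.3, -0.9, 0, 0], [0, -0.25, -0.8, 0, 0]],
])

```text
time: 19.92
tcp_pos: [0.4445, -0.0449, 0.3543]
eef_rot: [-1.279, 1.163, 1.283]
force: [-0.2, -0.5, -2.0]
grip_width: 0.157
```

```bash
python3 - <<'E'
from h import *
s=arm.sense();print(s["time"],s["tcp_pos"],s["force"])
p,d=snapshot("side");cv2.imwrite("pics/s10.png",cv2.resize(p[260:370,170:310],None,fx=5.5,fy=5.5,interpolation=cv2.INTER_LANCZOS4))
p,d=snapshot("top");np.save("t10.npy",d);cv2.imwrite("pics/t10raw.png",p);cv2.imwrite("pics/t10.png",cv2.resize(p[180:260,105:195],None,fx=7,fy=7,interpolation=cv2.INTER_LANCZOS4))
E
```

```text
19.9167 [ 0.4444798  -0.0448932   0.35433965] [-0.17347168 -0.45308344 -1.98529236]
```

View pics/s10.png

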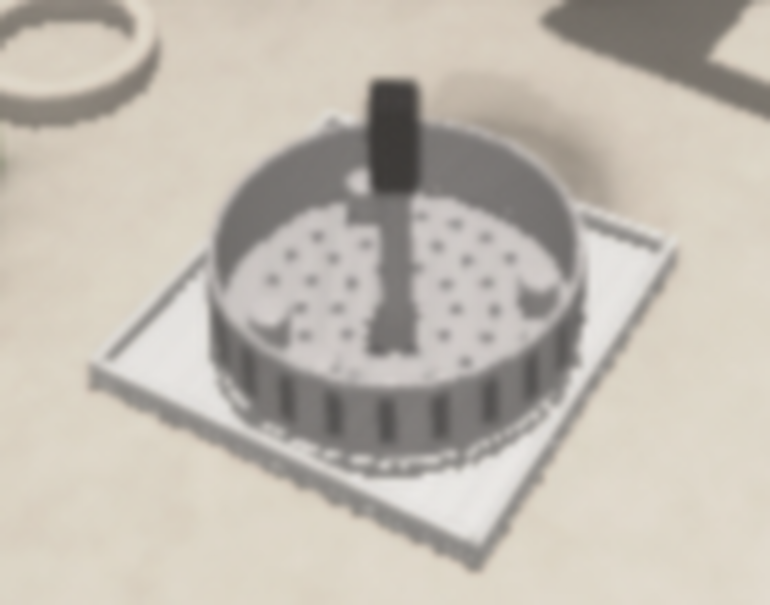

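View pics/t10.png

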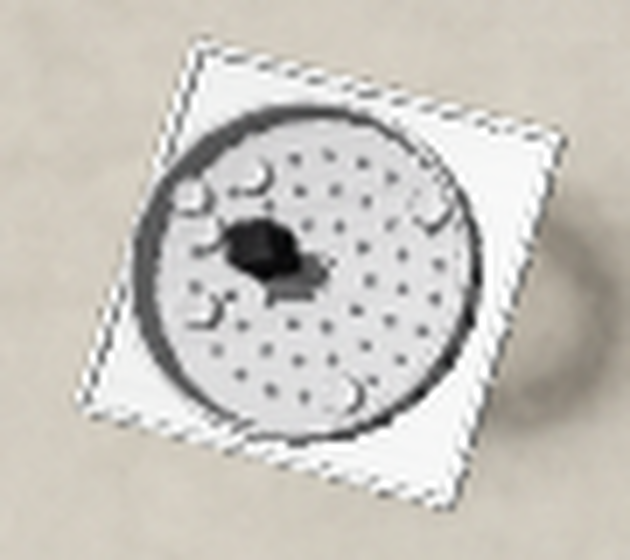

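play_rows([
  [[0, -0.2, -0.6, 0, 0], [0, -0.1, -0.5, 0, 0], [0, 0, -0.25, 0, 0], [0, 0, 0, 0, 0], [0, 0, 0, 0, 0], [0, 0, 0, 0, 0]],
])

```text
time: 20.52
tcp_pos: [0.4373, -0.0832, 0.3555]
eef_rot: [-1.281, 1.16, 1.283]
force: [-0.5, 0.5, -1.6]
grip_width: 0.156
```

play_rows([
  [[0, -0.1, -0.2, 0, 0], [0, -0.07, -0.14, 0, 0], [0, 0, 0, -0.2, 0], [0, 0, 0, -0.4, 0], [0, 0, 0, -0.4, 0], [0, 0, 0, -0.4, 0], [0, 0, 0, -0.2, 0], [0, 0, 0, 0, 0], [0, 0, 0, 0, 0]],
])

```text
time: 21.27
tcp_pos: [0.4319, -0.0939, 0.307]
eef_rot: [-1.28, 1.161, 1.283]
force: [0.2, -0.0, -1.5]
grip_width: 0.154
```

```bash
python3 - <<'E'
from h import *
s=arm.sense();print(s["time"],s["tcp_pos"],s["force"])
x,y,z=s["tcp_pos"]
p,d=snapshot("side");cv2.imwrite("pics/s11.png",cv2.resize(p[150:260,270:350],None,fx=5.4,fy=5.4,interpolation=cv2.INTER_LANCZOS4))
vv,uu=np.mgrid[0:384,0:512]
Q=world("side",uu.ravel().astype(float),vv.ravel().astype(float),d.ravel())
q=Q[(np.hypot(Q[:,0]-x,Q[:,1]-y)<.03)&(Q[:,2]<.24)&(Q[:,2]>.06)]
for a in np.arange(.07,.24,.015):
    k=q[abs(q[:,2]-a)<.0075]
    if len(k)>5: print(a.round(3),len(k),np.median(k,0).round(4),k.min(0).round(4),k.max(0).round(4))
print("lowest",q[:,2].min())
E
```

```text
21.2667 [ 0.43191958 -0.09392146  0.30698606] [ 0.24450224 -0.03703113 -1.54235398]
0.07 6 [ 0.4286 -0.0881  0.0759] [ 0.4248 -0.0899  0.0733] [ 0.4328 -0.0878  0.077 ]
0.085 20 [ 0.4293 -0.0881  0.0861] [ 0.4248 -0.0907  0.0799] [ 0.434  -0.0849  0.092 ]
0.1 20 [ 0.4284 -0.0879  0.1012] [ 0.4237 -0.0964  0.0935] [ 0.4345 -0.0837  0.1074]
0.115 18 [ 0.4283 -0.0892  0.1146] [ 0.4239 -0.0927  0.1077] [ 0.4325 -0.0862  0.1221]
0.13 20 [ 0.4292 -0.0883  0.1301] [ 0.4248 -0.0924  0.1225] [ 0.434  -0.0842  0.1356]
0.145 24 [ 0.4287 -0.0884  0.1446] [ 0.4238 -0.0935  0.1379] [ 0.4343 -0.0857  0.1524]
0.16 20 [ 0.4282 -0.0877  0.1607] [ 0.4243 -0.0917  0.1542] [ 0.433  -0.0846  0.167 ]
0.175 21 [ 0.4282 -0.0878  0.1757] [ 0.4251 -0.0914  0.1682] [ 0.434  -0.0851  0.1824]
0.19 24 [ 0.4286 -0.0894  0.1896] [ 0.4238 -0.0934  0.1829] [ 0.4345 -0.0837  0.197 ]
0.205 21 [ 0.4293 -0.0878  0.2057] [ 0.4245 -0.0917  0.1988] [ 0.4326 -0.0851  0.2124]
0.22 21 [ 0.4284 -0.0889  0.2198] [ 0.4253 -0.0911  0.2126] [ 0.4339 -0.0831  0.2265]
0.235 24 [ 0.4283 -0.0803  0.2356] [ 0.4182 -0.0886  0.2284] [ 0.4386 -0.0764  0.2399]
lowest 0.07330308815275677
```

View pics/s11.png

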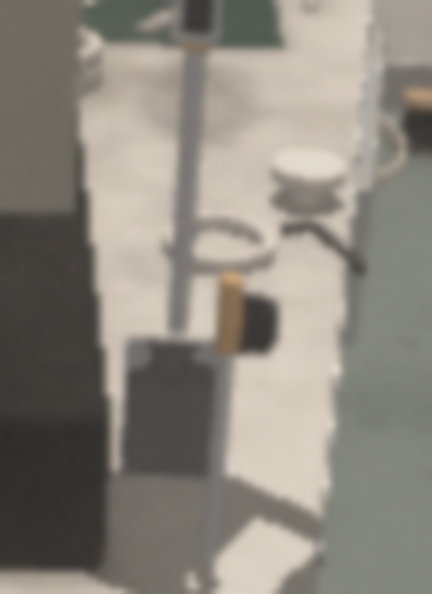

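play_rows([
  [[0, 0, 0.01, -0.15, 0], [0, 0, 0, -0.15, 0], [0, 0, 0, -0.2, 0], [0, 0, 0, -0.2, 0], [0, 0, 0, -0.25, 0], [0, 0, 0, -0.25, 0], [0, 0, 0, -0.25, 0], [0, 0, 0, -0.25, 0], [0, 0, 0, -0.2, 0], [0, 0, 0, -0.1, 0], [0, 0, 0, 0, 0], [0, 0, 0, 0, 0]],
])

```text
time: 22.32
tcp_pos: [0.4322, -0.0938, 0.2478]
eef_rot: [-1.281, 1.161, 1.281]
force: [0.7, -0.1, -1.4]
grip_width: 0.155
```

play_rows([
  [[0, 0, 0, -0.08, 0], [0, 0, 0, 0, 0], [20, 0, 0, 0, 0], [40, 0, 0, 0, 0], [60, 0, 0, 0, 0], [85, 0, 0, 0, 0], [85, 0, 0, 0, 0], [85, 0, 0, 0, 0], [85, 0, 0, 0, 0], [85, 0, 0, 0, 0], [85, 0, 0, 0, 0]],
])

```text
time: 23.23
tcp_pos: [0.4321, -0.0938, 0.2454]
eef_rot: [-1.281, 1.161, 1.281]
force: [0.0, 0.6, 0.4]
grip_width: 0.999
```

play_rows([
  [[85, 0, 0, 0.2, 0], [85, 0, 0, 0.5, 0], [85, 0, 0, 0.7, 0], [85, 0, 0, 0.7, 0], [85, 0, 0, 0.7, 0], [85, 0, 0, 0.6, 0], [85, 0, 0, 0.4, 0], [85, 0, 0, 0.2, 0]],
])

```text
time: 23.9
tcp_pos: [0.4326, -0.0939, 0.3679]
eef_rot: [-1.284, 1.16, 1.278]
force: [0.8, -0.2, -0.2]
grip_width: 0.997
```

```bash
python3 - <<'E'
from h import *
s=arm.sense();print(s["time"],s["tcp_pos"],s["force"],s["grip_width"])
p,d=snapshot("side");cv2.imwrite("pics/s12.png",cv2.resize(p[100:280,220:400],None,fx=3.3,fy=3.3,interpolation=cv2.INTER_CUBIC))
vv,uu=np.mgrid[0:384,0:512]
Q=world("side",uu.ravel().astype(float),vv.ravel().astype(float),d.ravel())
q=Q[(np.hypot(Q[:,0]-.432,Q[:,1]+.094)<.03)&(Q[:,2]<.24)&(Q[:,2]>.06)]
for a in np.arange(.07,.23,.03):
    k=q[abs(q[:,2]-a)<.015]
    if len(k)>5: print(a.round(3),len(k),np.median(k,0).round(4))
print("top",q[:,2].max())
# basket
x0,y0=.509,.261
d=np.load("t10.npy");T=world("top",uu.ravel().astype(float),vv.ravel().astype(float),d.ravel())
for nm,A in(("top",T),("side",Q)):
    r=np.hypot(A[:,0]-x0,A[:,1]-y0)
    h=A[(r<.03)&(A[:,2]>.08)&(A[:,2]<.12)];print(nm,"head",h.min(0).round(4),h.max(0).round(4),np.median(h,0).round(4))
    b=A[(r<.085)&(r>.055)&(A[:,2]>.0385)&(A[:,2]<.05)];
    c,res,_,_=np.linalg.lstsq(np.c_[2*b[:,:2],np.ones(len(b))],(b[:,:2]**2).sum(1),rcond=None);print("rim fit",len(b),c[:2].round(4),np.sqrt(c[2]+c[0]**2+c[1]**2).round(4))
    # head side faces
    hh=A[(r<.03)&(A[:,2]>.072)&(A[:,2]<.1)]; rect=cv2.minAreaRect(hh[:,:2].astype(np.float32)*1000);print(rect)
E
```

```text
23.9 [ 0.43256087 -0.09393849  0.36791317] [ 0.81902492 -0.22210732 -0.15468374] 0.9969686420786195
0.07 33 [ 0.4293 -0.0881  0.0727]
0.1 39 [ 0.4291 -0.088   0.1023]
0.13 37 [ 0.4287 -0.0886  0.131 ]
0.16 48 [ 0.429  -0.0874  0.1611]
0.19 60 [ 0.429  -0.0862  0.1886]
0.22 29 [ 0.4296 -0.0872  0.2122]
top 0.21599926036569644
top head [0.4996 0.2531 0.0816] [0.5182 0.2726 0.1123] [0.5076 0.2611 0.1072]
rim fit 170 [0.5097 0.2629] 0.0671
((506.5901794433594, 257.578369140625), (9.686511993408203, 21.230226516723633), 61.225799560546875)
side head [0.4971 0.2586 0.08  ] [0.5164 0.2782 0.1096] [0.5051 0.2746 0.101 ]
rim fit 307 [0.5067 0.2678] 0.0672
((501.77056884765625, 271.3493957519531), (22.891006469726562, 12.005674362182617), 52.48874282836914)
```

View pics/s12.png

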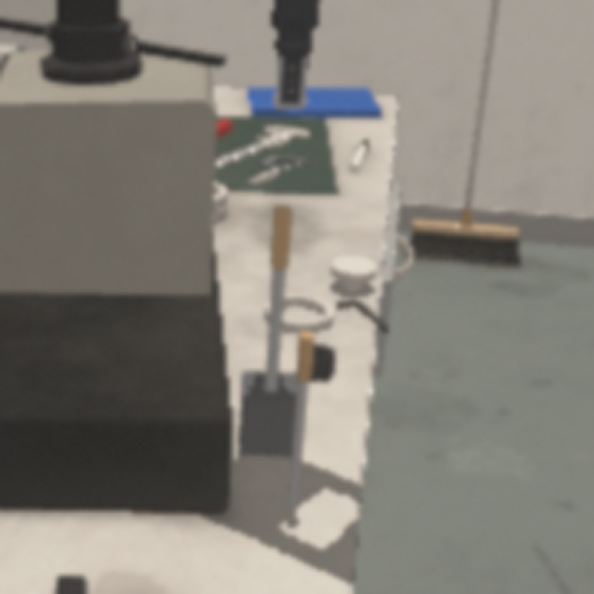

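```bash
cat > fit.py <<'E'
from h import *
from scipy.optimize import minimize
def fit(imgs,x0,y0,zc):
    obs={}
    for c,p in imgs.items():
        u,v=proj(c,[x0,y0,zc]);u,v=int(u),int(v);w=16
        g=p[v-w:v+w,u-w:u+w].max(2).astype(np.float32)
        g8=cv2.resize(g,None,fx=8,fy=8,interpolation=cv2.INTER_CUBIC)
        obs[c]=(u-w,v-w,g8)
    def cost(q,thr):
        x,y,a=q;t=0
        for c,(ou,ov,g8) in obs.items():
            m=(g8<thr[c])
            pts=[]
            for sx in(-9,9):
                for sy in(-9,9):
                    for dz in(-.02,.02):
                        pts.append(proj(c,[x+(np.cos(a)*sx-np.sin(a)*sy)/1000,y+(np.sin(a)*sx+np.cos(a)*sy)/1000,zc+dz]))
            pts=((np.array(pts)-[ou,ov]+.5)*8).astype(np.float32)
            M=np.zeros(g8.shape,np.uint8);cv2.fillConvexPoly(M,np.round(cv2.convexHull(pts)*16).astype(np.int32),1,shift=4)
            # ignore
            M=M>0
            t+=1-(M&m).sum()/(M|m).sum()
        return t
    thr={c:85 for c in obs}
    if "top" in obs: thr["top"]=62
    res=[]
    for a in range(0,90,3):
        r=minimize(lambda k:cost((k[0]/1000,k[1]/1000,np.radians(a)),thr),[x0*1000,y0*1000],method="Nelder-Mead",options=dict(initial_simplex=[[x0*1000,y0*1000],[x0*1000+4,y0*1000],[x0*1000,y0*1000+4]],maxiter=80))
        res.append((r.fun,a,*r.x.round(2)))
    return sorted(res)
E
python3 - <<'E'
from fit import *
ps,_=snapshot("side");pt=cv2.imread("pics/t10raw.png")
cv2.imwrite("pics/side_now.png",ps)
u,v=proj("side",[.5085,.2635,.09]).astype(int);a=ps[v-20:v+20,u-20:u+20]
u,v=proj("top",[.5085,.2635,.09]).astype(int);b=pt[v-20:v+20,u-20:u+20]
im=np.hstack([a,b]).astype(float);im=np.clip(im*1.8,0,255).astype(np.uint8)
cv2.imwrite("pics/head.png",cv2.resize(im,None,fx=10,fy=10,interpolation=cv2.INTER_CUBIC))
for im in(dict(side=ps),dict(top=pt),dict(side=ps,top=pt)):
    r=fit(im,.5085,.2635,.089);print([tuple(np.round(k,3)) for k in r[:5]],r[-1])
E
```

```text
Traceback (most recent call last):
  File "fit.py", line 29, in fit
    r=minimize(lambda k:cost((k[0]/1000,k[1]/1000,np.radians(a)),thr),[x0*1000,y0*1000],method="Nelder-Mead",options=dict(initial_simplex=[[x0*1000,y0*1000],[x0*1000+4,y0*1000],[x0*1000,y0*1000+4]],maxiter=80))
  File "fit.py", line 29, in <lambda>
    r=minimize(lambda k:cost((k[0]/1000,k[1]/1000,np.radians(a)),thr),[x0*1000,y0*1000],method="Nelder-Mead",options=dict(initial_simplex=[[x0*1000,y0*1000],[x0*1000+4,y0*1000],[x0*1000,y0*1000+4]],maxiter=80))
                        ~~~~^^^^^^^^^^^^^^^^^^^^^^^^^^^^^^^^^^^^^^^^^
  File "fit.py", line 18, in cost
    pts.append(proj(c,[x+(np.cos(a)*sx-np.sin(a)*sy)/1000,y+(np.sin(a)*sx+np.cos(a)*sy)/1000,zc+dz]))
               ~~~~^^^^^^^^^^^^^^^^^^^^^^^^^^^^^^^^^^^^^^^^^^^^^^^^^^^^^^^^^^^^^^^^^^^^^^^^^^^^^^^^^
  File "h.py", line 11, in proj
    m=camera_model(cam);K=np.array(m["camera_matrix"]);R=cv2.Rodrigues(np.array(m["rotation"]))[0];e=np.array(m["eye"])
ValueError: time passes only in moves, steps and waits
```

View pics/head.png

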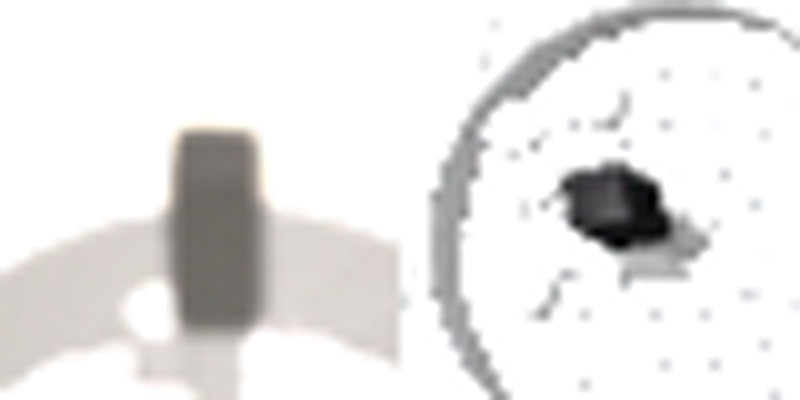

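```bash
sed -i 's/^def world/import functools\ncamera_model=functools.lru_cache(None)(camera_model)\ndef world/' h.py
python3 - <<'E'
from fit import *
ps=cv2.imread("pics/side_now.png");pt=cv2.imread("pics/t10raw.png")
for im in(dict(side=ps),dict(top=pt),dict(side=ps,top=pt)):
    r=fit(im,.5085,.2635,.089);print([tuple(float(round(j,3)) for j in k) for k in r[:6]],r[-1])
u,v=proj("top",[.5085,.2635,.09]).astype(int);b=pt[v-14:v+6,u-12:u+12].astype(float)
b=np.clip(b*4-20,0,255).astype(np.uint8)
cv2.imwrite("pics/head2.png",cv2.resize(b,None,fx=25,fy=25,interpolation=cv2.INTER_CUBIC))
u,v=proj("side",[.5085,.2635,.09]).astype(int);b=ps[v-14:v+14,u-14:u+14].astype(float)
b=np.clip((b-40)*7,0,255).astype(np.uint8)
cv2.imwrite("pics/head3.png",cv2.resize(b,None,fx=20,fy=20,interpolation=cv2.INTER_CUBIC))
E
```

```text
[(0.269, 15.0, 507.72, 265.19), (0.274, 18.0, 508.34, 265.24), (0.295, 12.0, 507.5, 265.33), (0.299, 21.0, 508.66, 265.7), (0.316, 9.0, 506.72, 265.25), (0.32, 24.0, 508.81, 265.86)] (np.float64(0.42932741550017073), 63, np.float64(506.23), np.float64(266.98))
[(0.225, 69.0, 508.83, 262.25), (0.226, 72.0, 509.0, 262.72), (0.227, 57.0, 508.81, 262.29), (0.227, 54.0, 508.94, 262.53), (0.23, 75.0, 508.87, 262.69), (0.232, 51.0, 508.87, 262.69)] (np.float64(0.26021283899759695), 18, np.float64(508.39), np.float64(263.57))
[(0.552, 15.0, 507.85, 263.95), (0.554, 18.0, 507.73, 264.48), (0.574, 21.0, 508.32, 264.18), (0.577, 12.0, 508.57, 263.72), (0.59, 24.0, 508.0, 264.02), (0.596, 9.0, 508.42, 263.52)] (np.float64(0.692412550149339), 63, np.float64(508.78), np.float64(262.93))
```

View pics/head2.png

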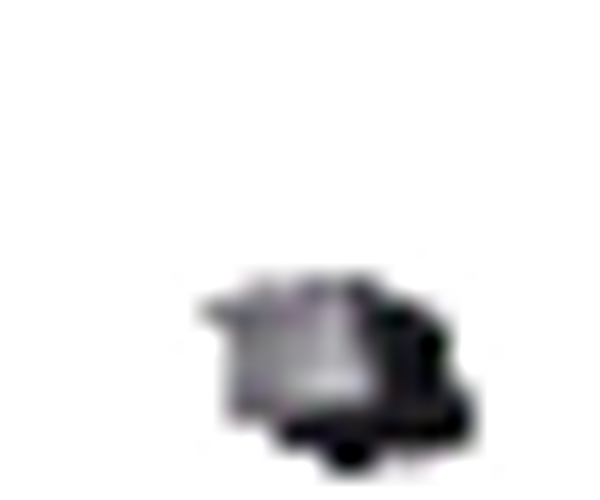

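View pics/head3.png

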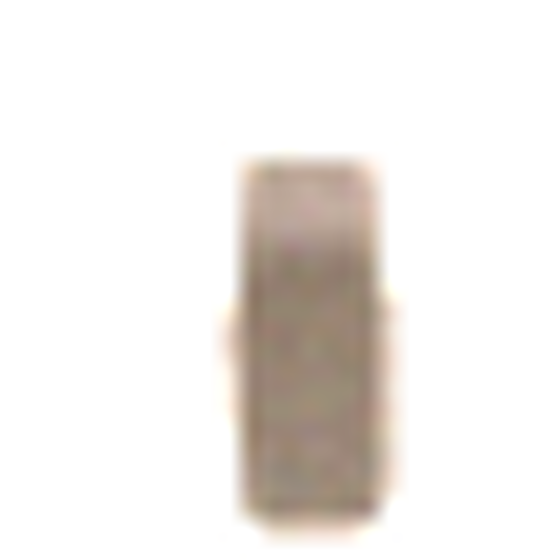

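play_rows([
  [[85, 0.1, 0.4, 0, 0.08], [85, 0.2, 0.8, 0, 0.08], [85, 0.2, 1, 0, 0.07], [85, 0.2, 1, 0, 0], [85, 0.2, 1, 0, 0], [85, 0.2, 1, 0, 0], [85, 0.2, 1, 0, 0], [85, 0.2, 1, 0, 0], [85, 0.2, 1, 0, 0], [85, 0.2, 1, 0, 0], [85, 0.2, 1, 0, 0], [85, 0.2, 0.8, 0, 0]],
])

```text
time: 25.0
tcp_pos: [0.5005, 0.2382, 0.3633]
eef_rot: [-1.411, 1.066, 1.415]
force: [0.8, -0.3, -0.1]
grip_width: 0.998
```

play_rows([
  [[85, 0.15, 0.6, 0, 0], [85, 0.1, 0.3, 0, 0], [85, 0, 0, 0, 0], [85, 0, 0, 0, 0], [85, 0, 0, 0, 0]],
])

```text
time: 25.42
tcp_pos: [0.5084, 0.2623, 0.3648]
eef_rot: [-1.411, 1.066, 1.412]
force: [-0.4, 0.1, 0.1]
grip_width: 0.995
```

```bash
python3 - <<'E'
from h import *
s=arm.sense();R=cv2.Rodrigues(s["eef_rot"])[0];print(s["time"],s["tcp_pos"],np.degrees(np.arctan2(R[1,2],R[0,2])),R[:,0].round(4))
E
```

```text
25.4167 [0.50843819 0.2623002  0.36478176] 105.94545950931303 [-1.2e-03 -8.0e-04 -1.0e+00]
```

play_rows([
  [[85, 0, 0.03, -0.3, 0], [85, 0, 0, -0.7, 0], [85, 0, 0, -0.9, 0], [85, 0, 0, -0.9, 0], [85, 0, 0, -0.9, 0], [85, 0, 0, -0.8, 0], [85, 0, 0, -0.6, 0], [85, 0, 0, -0.3, 0], [85, 0, 0, 0, 0], [85, 0, 0, 0, 0]],
])

```text
time: 26.25
tcp_pos: [0.5087, 0.2637, 0.2035]
eef_rot: [-1.411, 1.065, 1.411]
force: [0.1, -0.3, 0.7]
grip_width: 0.997
```

```bash
python3 - <<'E'
from h import *
s=arm.sense();print(s["time"],s["tcp_pos"])
p,d=snapshot("side");cv2.imwrite("pics/s13.png",cv2.resize(p[220:370,150:330],None,fx=4.3,fy=4,interpolation=cv2.INTER_CUBIC))
E
```

```text
26.25 [0.5087265  0.26366504 0.20353418]
```

View pics/s13.png

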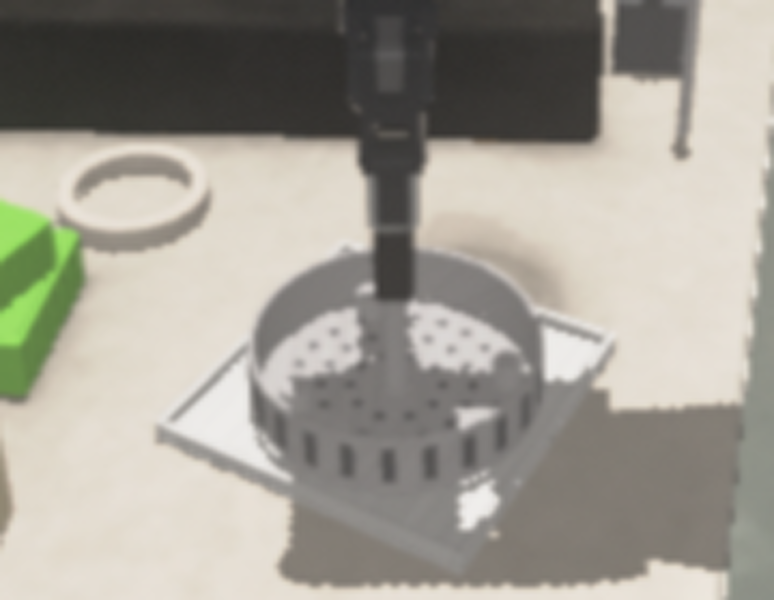

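Jaws aligned with the head in the crosswise direction. Lowering (60 mm = 2.0) and closing.

play_rows([
  [[85, 0, 0, -0.2, 0], [85, 0, 0, -0.4, 0], [85, 0, 0, -0.5, 0], [85, 0, 0, -0.5, 0], [85, 0, 0, -0.3, 0], [85, 0, 0, -0.1, 0], [85, 0, 0, 0, 0], [85, 0, 0, 0, 0]],
])

```text
time: 26.97
tcp_pos: [0.5089, 0.2643, 0.1438]
eef_rot: [-1.412, 1.063, 1.411]
force: [-0.1, -0.8, -0.0]
grip_width: 0.996
```

play_rows([
  [[50, 0, 0, 0, 0], [40, 0, 0, 0, 0], [30, 0, 0, 0, 0], [26, 0, 0, 0, 0], [23, 0, 0, 0, 0], [20, 0, 0, 0, 0], [18, 0, 0, 0, 0], [14, 0, 0, 0, 0], [0, 0, 0, 0, 0], [0, 0, 0, 0, 0], [0, 0, 0, 0, 0], [0, 0, 0, 0, 0]],
], squeeze=60)

```text
time: 27.97
tcp_pos: [0.5087, 0.2645, 0.1439]
eef_rot: [-1.412, 1.063, 1.412]
force: [-2.1, 4.1, 5.5]
grip_width: 0.206
```

```bash
python3 - <<'E'
from h import *
s=arm.sense();print(s["time"],s["tcp_pos"],s["force"],s["torque"],s["grip_width"]*85.4)
p,d=snapshot("side");cv2.imwrite("pics/s14.png",cv2.resize(p[220:370,150:330],None,fx=4.3,fy=4,interpolation=cv2.INTER_CUBIC))
E
```

```text
27.9667 [0.50871108 0.26454167 0.14393045] [-2.13514595  4.12979946  5.49301535] [0.53787984 0.39863668 0.08401271] 17.582698435652418
```

View pics/s14.png

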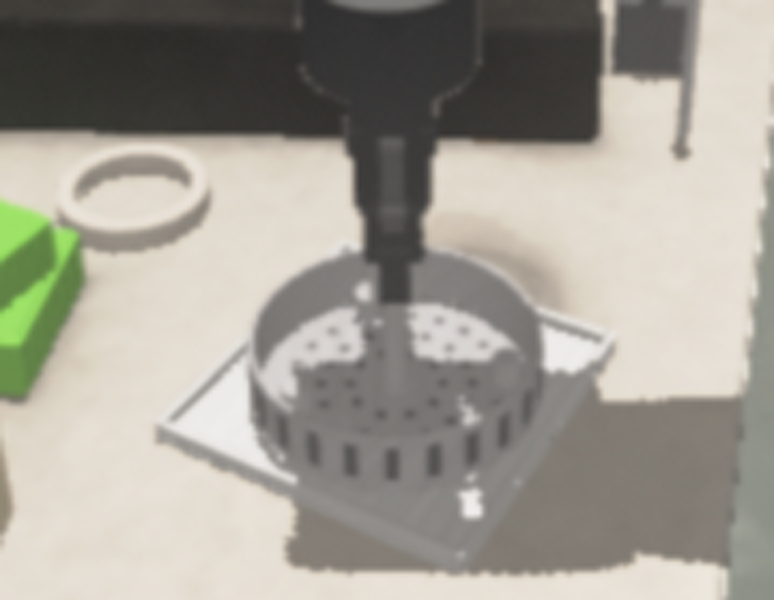

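play_rows([
  [[0, 0, 0, 0, 0], [0, 0, 0, 0.04, 0], [0, 0, 0, 0.08, 0], [0, 0, 0, 0.12, 0], [0, 0, 0, 0.17, 0], [0, 0, 0, 0.2, 0], [0, 0, 0, 0.2, 0], [0, 0, 0, 0.2, 0], [0, 0, 0, 0.2, 0], [0, 0, 0, 0.2, 0], [0, 0, 0, 0.2, 0], [0, 0, 0, 0.2, 0]],
], squeeze=80)

```text
time: 29.02
tcp_pos: [0.5086, 0.2642, 0.1985]
eef_rot: [-1.412, 1.064, 1.412]
force: [0.6, 0.1, -4.2]
grip_width: 0.202
```

play_rows([
  [[0, 0, 0, 0.2, 0], [0, 0, 0, 0.2, 0], [0, 0, 0, 0.2, 0], [0, 0, 0, 0.2, 0], [0, 0, 0, 0.2, 0], [0, 0, 0, 0.2, 0], [0, 0, 0, 0.15, 0], [0, 0, 0, 0.1, 0], [0, 0, 0, 0.05, 0], [0, 0, 0, 0, 0], [0, 0, 0, 0, 0], [0, 0, 0, 0, 0]],
])

```text
time: 30.02
tcp_pos: [0.5084, 0.2641, 0.2423]
eef_rot: [-1.411, 1.065, 1.412]
force: [0.2, 0.5, -4.5]
grip_width: 0.201
```

play_rows([
  [[0, 0, 0, 0, 0], [0, 0, 0, 0, 0], [0, 0, 0, 0, 0], [0, 0, 0, 0, 0], [0, 0, 0, 0, 0], [0, 0, 0, 0, 0], [0, 0, 0, 0, 0], [0, 0, 0, 0, 0], [0, 0, 0, 0, 0], [0, 0, 0, 0, 0], [0, 0, 0, 0, 0], [0, 0, 0, 0, 0]],
])

```text
time: 31.02
tcp_pos: [0.5086, 0.2641, 0.2427]
eef_rot: [-1.412, 1.064, 1.412]
force: [-0.3, 0.4, -4.7]
grip_width: 0.201
```

play_rows([
  [[0, 0, 0, 0, 0], [0, 0, 0, 0, 0], [0, 0, 0, 0, 0], [0, 0, 0, 0, 0], [0, 0, 0, 0, 0], [0, 0, 0, 0, 0], [0, 0, 0, 0, 0], [0, 0, 0, 0, 0], [0, 0, 0, 0, 0], [0, 0, 0, 0, 0], [0, 0, 0, 0, 0], [0, 0, 0, 0, 0]],
])

```text
time: 32.02
tcp_pos: [0.5086, 0.2641, 0.2427]
eef_rot: [-1.412, 1.064, 1.412]
force: [0.2, 0.8, -5.0]
grip_width: 0.206
```

```bash
python3 - <<'E'
from h import *
s=arm.sense();print(s["time"],s["tcp_pos"],s["force"],s["grip_width"]*85.4,abs(s["qvel"]).max())
p,d=snapshot("side");cv2.imwrite("pics/s15.png",cv2.resize(p,(800,600),interpolation=cv2.INTER_CUBIC))
vv,uu=np.mgrid[0:384,0:512]
Q=world("side",uu.ravel().astype(float),vv.ravel().astype(float),d.ravel())
q=Q[(np.hypot(Q[:,0]-.5085,Q[:,1]-.264)<.08)&(Q[:,2]<.16)&(Q[:,2]>.06)]
r=np.hypot(q[:,0]-.5085,q[:,1]-.264);o=q[(r>.064)]
A=np.array([o[(abs(np.arctan2(o[:,1]-.264,o[:,0]-.5085)-t)<.15)].max(0)[2] if (abs(np.arctan2(o[:,1]-.264,o[:,0]-.5085)-t)<.15).sum()>3 else np.nan for t in np.arange(-3,3.1,.5)])
print("rim z by angle",A.round(4),"lowest",q[:,2].min(),o.mean(0))
a=Q[(np.hypot(Q[:,0]-.432,Q[:,1]+.094)<.03)&(Q[:,2]<.24)&(Q[:,2]>.06)];print("rod top",a[:,2].max() if len(a) else None)
E
```

```text
32.0167 [0.50861108 0.26414402 0.24272355] [ 0.17247833  0.78936805 -4.9818166 ] 17.56924293454671 0.001637189494854123
rim z by angle [0.1408 0.1408 0.1409 0.14   0.1402 0.1408 0.1404 0.1408 0.1411 0.1405
 0.1408 0.1406 0.1414] lowest 0.10229353849722544 [0.49751521 0.28586999 0.12464636]
rod top 0.21602568900813973
```

View pics/s15.png

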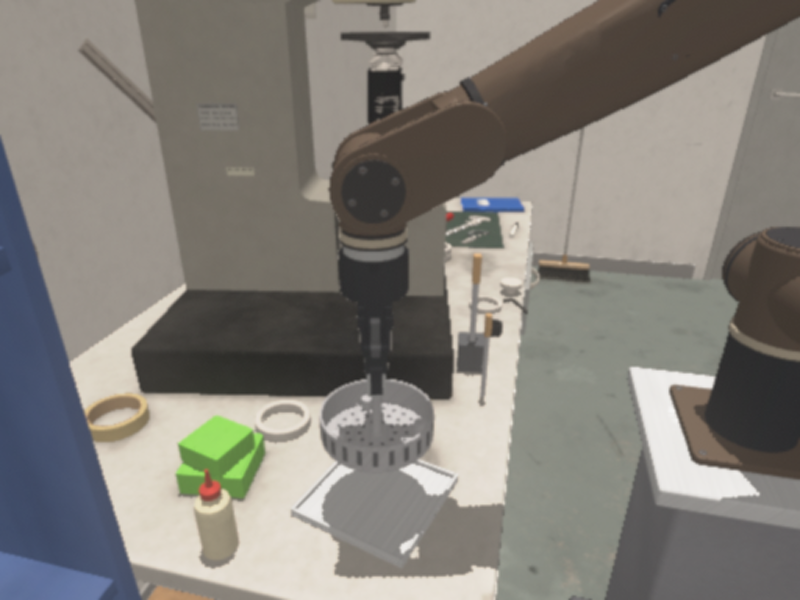

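```bash
python3 - <<'E'
from plant import arm
print(arm.sign_off())
E
```

```text
the job is handed in; nothing more can be done
None
```

I handed the job in at about 32 s, with the basket hanging from the gripper. The hand-in gave no verdict, so the results below are from my own checks.

- **Stirring:** I took the larger rod from its stand and led its tip slightly more than twice round the post, about 5 mm above the basket floor. The side forces stayed around 1 N. In the top picture afterwards, all six rollers were in the basket and every one had moved more than 10 mm.
- **Rod:** I put it back in the stand and let go. Its top is at 0.216 m, against 0.215 m at the start, and it stands upright.
- **Basket:** I gripped the post head (opening 17.6 mm) and lifted it about 99 mm straight up over the tray. I then held it still for just over 2 s. The height readings round its rim agree to within about 1.5 mm, so it hangs level. The measured weight held steady at about 5 N.
- **Disagreement between measurements:** The two cameras differed by 2–5 mm on the basket's position and on which way its head faces. I used the side view for the head's direction. The jaws then closed cleanly, with only a few newtons of force at the wrist.
- **Not checked:** I did not measure the rings and the loupe again at the end. In the side picture the rings look unmoved; the loupe was not looked at separately. After the lift I did not count the rollers again, because the arm blocked the top camera.

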